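# Clamp an offcut on edge in the ratchet bench clamp

### The job

Stand the wooden offcut on its long edge, as it stands now, on the bed of the green ratchet clamp, lying across the bed and centred between the jaws, and let go of it. Then take hold of the red lever grip and pump it back and forth in full strokes, a tooth at a time, until you feel it clearly stiffen and the offcut is firmly clamped against the fixed jaw, but stop before it is overtightened. Let go of the grip, leaving the offcut clamped and the other things on the bench where they are.

Things in the scene. Friction and masses are not known exactly. Their poses are not given: they have to be found in the camera images.
- clamp: green ratchet bench clamp, bolted down: bed plate 76 (x) x 290 (y, from -170 to +120 mm) x 12 mm high. Origin on the bench surface; its y axis runs along the bed towards the fixed jaw, x across it, z up. The red sliding jaw carries a spring pad with a black rubber face; both jaws rise to z = 38 mm. The gap between the rubber faces, 61 to 79 mm at the start, differs each time and is not reported.
- fixed_jaw: green fixed jaw at the +y end of the clamp's bed, 62 mm wide in x, 26 mm high above the bed, with a black rubber face towards -y; the face is at y = 100 mm in the clamp's frame. Origin at the foot of that face, axes as the clamp's.
- bed (a point): point on the top of the bed (z = 12 mm in the clamp's frame, y = 77.5 mm) under the middle of the offcut when that touches the fixed jaw; axes as the clamp's.
- offcut: loose pale wood offcut, 120 x 45 x 58 mm, about 0.17 kg, standing on its long edge: 58 mm tall. In the clamp its 120 mm length lies along the clamp's x and its 45 mm thickness is clamped; it then stands 32 mm above the jaws, and the jaw easily slides it along the bed. Origin in the middle of one of its two large faces; its frame is 6 degrees askew to its edges, so use offcut_mid for directions.
- offcut_mid (a point): centre of the offcut's volume, 29 mm above what it stands on, with axes along its edges: x across its 58 mm (vertical), y along its 120 mm length (level), z across its 45 mm thickness (level).
- grip (a point): middle of the red upright lever grip, a round post 22 mm in diameter and 53 mm tall; this point is 24 mm below its top and 72 mm above the bench. It swings level, 125 mm from the pivot. A held grip gives a little under load, so the lever lags a pushing hand by up to about 0.05 rad.
- pivot (a point): on the lever's upright hinge axis at the height of grip (clamp's frame: x -47, y -97 mm); the lever reaches from here towards +x of the clamp. Push needed at the grip, standing at the end of a forward stroke: 0 to 5 N while the jaw runs free, 7 to 10 N once it first squeezes the offcut (not enough yet), 11 to 12 N a tooth later, 14 to 15 N the next (firm after either); one more overtightens.
- lever (a joint): lever angle, rad: 0 = back stop (grip most to -y of the clamp), 0.33 = front stop (most to +y), both hard; at 0.15 it lies along the clamp's x. Grows counterclockwise seen from above. A stroke from below 0.05 to above 0.27 advances one tooth; stopping shorter may not. It stays where left while the jaw is unloaded; with the offcut squeezed the spring pushes it back over the first part of the return.
- tape_measure: yellow tape measure, 61 x 74 x 72 mm; origin under its middle. Leave alone.
- nail_tin: open grey tin, 68 mm wide, 62 mm tall; origin under its middle. Leave alone.
- wedge: small wooden wedge, 31 x 82 x 18 mm; origin under its middle. Leave alone.
- rack (a point): where the lever crosses the toothed rack of the sliding jaw (x = 0, y = -97, z = 44 mm in the clamp's frame). Each full lever stroke moves the sliding jaw one 6 mm tooth towards the fixed jaw; a holding pawl keeps it there. The pad's spring: 6 N preload, 1.6 N/mm, 20 mm of travel; once that is spent the offcut is overtightened.

How it is judged:
By the outcome, as a careful person would: the job done as asked, in the order asked, and still so for the second after the job is handed in, with the robot touching nothing.
It also fails if it takes over 72 s, if anything falls off the work surface, if the arm or the gripper's body presses on something with over 40 N, if the wrist force passes 120 N, or if a joint passes its speed limit or range.

### The arm

A 6-joint arm with a two-finger parallel gripper is mounted at the origin on the work surface; the furniture and walls round the work are solid. World frame = base frame: x ahead of the robot, y to its left, z up, the work surface at z = 0. Lengths are in m, angles in degrees, forces in N, time in s.
With the tool pointing down it reaches from about 0.35 to 0.875 m from the base axis. Payload 4.2 kg.
Tool frame: the origin (TCP) lies between the finger pads; the fingertips stand 8 mm ahead of it and the grasp point (between the pads) lies 11 mm behind it; x points along the fingers, y is the direction in which the jaws open and shut, and the axes are right-handed (so a half turn about x gives the same grasp; the last joint's range is limited). The gripper opens to 87 mm and grips with 3 to 60 N. Pads are 19 mm wide; open, the fingers measure 117 mm over their backs; the gripper's body (75 mm by 190 mm) begins 51 mm behind the grasp point.
Start: joints at [14.817, 22.042, 0.453, 0, -68.411, -14.817], TCP at [0.625, 0, 0.231] pointing down, gripper open.
Joint ranges: [-179.83, 179.83], [-69.29, 118.12], [-61.27, 80.66], [-181.25, 117.63], [-171.15, -9.14], [-177.46, 177.46]. Speed limits (degrees/s): [159.86, 159.86, 180, 180, 180, 180].

### API

Orientations are given as a 3x3 rotation matrix whose columns are the frame's x, y, z axes.
In Python, from station import r gives the robot as it stands. The module is installed in compiled form; this text tells all that it offers.
- The arm moves only by the tool move_arm, never from a script. Its argument "increments" is one flat list of numbers, 7 for each row, row after row: the turn, a rotation vector about the tool's x, y, z in degrees, then the shift along the tool's x, y, z in m, then the finger opening in m, from 0 to 0.087. A call has 1 to 12 rows; each row is the pose to reach, as a shift and turn from the pose commanded when the call began, along the tool's axes at that moment; what a row does not reach only later rows make up. A row lasts 1/12 s, in which the tool goes at most 41.7 mm and 7.16 degrees, less where a joint would pass 70% of its speed; a pose out of reach is approached as far as the arm can. A call with a gripper value outside its range is refused whole. The fingers move at their own pace and stop on an object; the grip force is fixed at half the most. Time passes only in rows, so rows that repeat a pose let the fingers close. It gives the time, the measured TCP pose, the force and the opening at its end, in the units of the state.
- r.sense(): the state, without advancing time (a new reading comes with each control period).
- r.capture(name): name is "scene" or "side" or "wrist"; returns the picture (480x640x3 uint8, red, green, blue); there is no depth.
- r.calibration(name): a dict with "fx", "fy", "cx", "cy" (pixels), "rvec" (rotation vector, rad) and "tvec" (3), from world to camera coordinates, as OpenCV has them; the wrist camera has in their place "tool_from_camera" (4x4, takes a point from camera to tool coordinates, whose origin is the TCP and whose axes are the tool frame's). Camera axes: x right, y down, z forward; pixel columns grow to the right and rows downward; lengths in m; the calibration is good to about 2 mm. The wrist camera is an equidistant fisheye: a pixel r from the principal point sees the ray r / f radians off the axis. A picture is of the moment at which its call begins: read the wrist's pose just before it. calibration takes no time and is no camera call.
- r.finish_job(): hands the job in, once; it reports no verdict.
The state is a dict: "time_s": time; "joints": joint angles; "joint_velocities": joint speeds; "effort": joint torques, N m; "tcp_pos": TCP position; "ee_rot": TCP orientation; "wrist_force": force on the tool from outside, world axes, zero at the start; "moment": the same for the moment, N m; "gripper_width": opening from 0.0 (shut) to 1.0 (fully open).
Only numpy, scipy, OpenCV 4.12 (cv2) and the standard library are available. Lean on these libraries where they do the work, as an engineer would, in place of code of your own. Each camera call takes 0.05 s, during which the arm holds its last target.

## Working session

There is one attempt and no reset: what is moved stays moved. The work goes in short steps, Python scripts to look and compute and a tool call to move; the robot and the scene stay as the last step left them, time stands still between calls to the robot, and variables do not carry over. Pictures are saved under pics/ and viewed, and the job is handed in when it is done.

Besides the shell and the picture viewer there is one more tool, called after "Emit:" by a JSON object that holds its "fn" and its "kwargs", one argument or row to a line. move_arm: Moves the arm, as the interface text tells. Its arguments: {"type":"object","properties":{"increments":{"type":"array","items":{"type":"number"}}},"required":["increments"]}

```bash
mkdir -p pics; python3 - <<'E'
from station import r
import cv2
for n in("scene","side","wrist"):
    im=r.capture(n); cv2.imwrite(f"pics/{n}0.png",im[:,:,::-1]); print(n,r.calibration(n))
print(r.sense())
E
```

```text
scene {'fx': 592.8202226403321, 'fy': 592.8202226403321, 'cx': 318.87077192180635, 'cy': 240.18493257993245, 'rvec': array([ 1.02801717, -2.23858175,  1.17171082]), 'tvec': array([0.36922835, 0.18541649, 1.15775171])}
side {'fx': 489.17208738835427, 'fy': 489.17208738835427, 'cx': 316.9848041681582, 'cy': 247.17325589625167, 'rvec': array([ 2.06213916, -0.13859709,  0.10593968]), 'tvec': array([-0.40266223,  0.15345206,  0.81234534])}
wrist {'fx': 371.64829954431775, 'fy': 371.64829954431775, 'cx': 322.8625900891936, 'cy': 239.54492863540057, 'tool_from_camera': array([[ 2.63792410e-04, -2.43808301e-01,  9.69823408e-01,
        -1.54243021e-01],
       [ 9.99999724e-01, -6.08987224e-04, -4.25096439e-04,
         2.34867923e-04],
       [ 6.94252105e-04,  9.69823253e-01,  2.43808073e-01,
        -6.61776938e-02],
       [ 0.00000000e+00,  0.00000000e+00,  0.00000000e+00,
         1.00000000e+00]])}
{'time_s': 0.15, 'joints': array([ 1.48174685e+01,  2.20790980e+01,  3.97516775e-01, -1.88528420e-02,
       -6.84105868e+01, -1.48151589e+01]), 'joint_velocities': array([ 0.03470243, -0.21759286,  0.33363836,  0.16273244, -0.02983054,
       -0.15027927]), 'effort': array([ 3.86667998e-04, -3.91052306e+01,  1.87588084e+01,  4.22235444e+00,
        1.23758311e-02, -1.38926293e-04]), 'tcp_pos': array([6.24561824e-01, 1.76759562e-05, 2.29729872e-01]), 'ee_rot': array([[-1.63336961e-03, -9.99998663e-01,  8.09141363e-05],
       [-1.15603217e-04,  8.11030667e-05,  9.99999990e-01],
       [-9.99998659e-01,  1.63336024e-03, -1.15735534e-04]]), 'wrist_force': array([ 0.48906854,  0.44191142, -0.76649563]), 'moment': array([-0.017045  ,  0.01589074,  0.0075371 ]), 'gripper_width': 1.0017582030961103}
```

View pics/scene0.png

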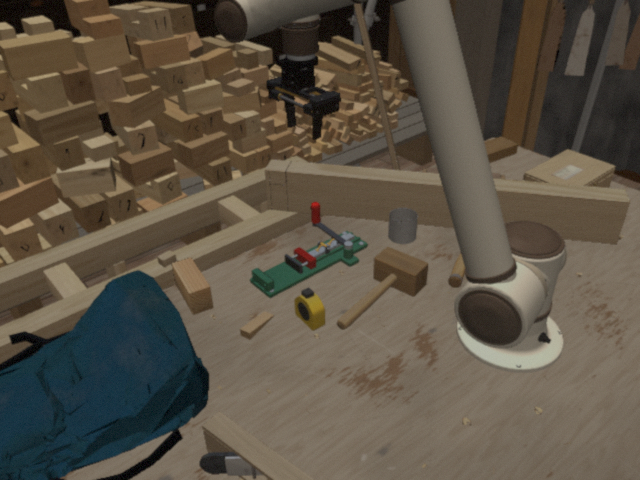

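View pics/side0.png

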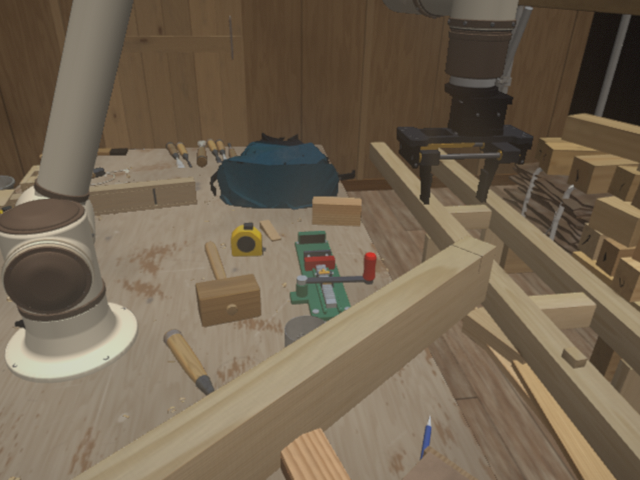

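View pics/wrist0.png

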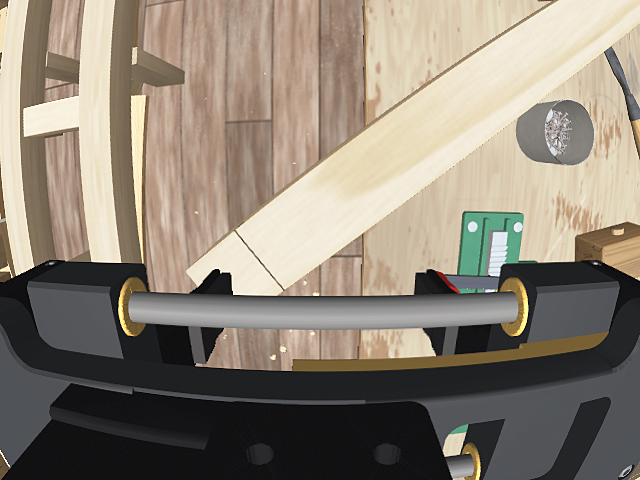

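The scene shows the clamp around (310,262), with its fixed jaw at (262,280) and the red grip at (316,212). The offcut is at (192,285), the tape at (310,308), the wedge at (257,325) and the tin at (403,225). In the side view the clamp is at (320,270), the grip at (370,267) and the offcut at (337,210). The wrist view shows only the tail end of the clamp at (490,250). Next I'll build helpers and zoom in.

```bash
cat > h.py <<'E'
import numpy as np, cv2
from station import r
C={n:r.calibration(n) for n in("scene","side","wrist")}
def ray(n,u,v,pose=None):
    c=C[n]
    if n=="wrist":
        T=c["tool_from_camera"]; p,R=pose
        x,y=u-c["cx"],v-c["cy"]; rr=np.hypot(x,y); th=rr/c["fx"]
        d=np.array([np.sin(th)*x/max(rr,1e-9),np.sin(th)*y/max(rr,1e-9),np.cos(th)])
        return R@T[:3,3]+p, R@(T[:3,:3]@d)
    R=cv2.Rodrigues(c["rvec"])[0]
    d=np.array([(u-c["cx"])/c["fx"],(v-c["cy"])/c["fy"],1.])
    return -R.T@c["tvec"], R.T@(d/np.linalg.norm(d))
def plane(n,u,v,z,pose=None):
    o,d=ray(n,u,v,pose); return o+d*(z-o[2])/d[2]
def tri(*rays):
    A=np.zeros((3,3));b=np.zeros(3)
    for o,d in rays:
        P=np.eye(3)-np.outer(d,d);A+=P;b+=P@o
    x=np.linalg.solve(A,b); return x,[float(np.linalg.norm(np.cross(x-o,d))) for o,d in rays]
def proj(n,X,pose=None):
    X=np.asarray(X,float); c=C[n]
    if n=="wrist":
        T=c["tool_from_camera"]; p,R=pose
        q=T[:3,:3].T@(R.T@(X-p)-T[:3,3]); rr=np.hypot(q[0],q[1]); th=np.arctan2(rr,q[2])
        return np.array([c["cx"]+c["fx"]*th*q[0]/rr,c["cy"]+c["fx"]*th*q[1]/rr])
    q=cv2.Rodrigues(c["rvec"])[0]@X+c["tvec"]
    return np.array([c["cx"]+c["fx"]*q[0]/q[2],c["cy"]+c["fy"]*q[1]/q[2]])
def pose():
    s=r.sense(); return np.array(s["tcp_pos"]),np.array(s["ee_rot"])
def zoom(src,dst,x0,y0,x1,y1,k):
    im=cv2.imread(src)[y0:y1,x0:x1]; cv2.imwrite(dst,cv2.resize(im,None,fx=k,fy=k,interpolation=cv2.INTER_CUBIC))
E
python3 - <<'E'
from h import *
zoom("pics/scene0.png","pics/scene0z.png",160,190,420,350,3)
zoom("pics/side0.png","pics/side0z.png",220,180,400,360,3.3)
for n in("scene","side"): print(n,ray(n,320,240))
for nm,n,u,v in [("fixedjaw","scene",262,280),("tail","scene",365,243),("offcut","scene",197,300),("tin","scene",403,240),("tape","scene",312,325),("tail s","side",345,310),("fj s","side",310,240),("off s","side",337,222)]:
    print(nm,plane(n,u,v,0).round(3))
E
```

```text
scene (array([-0.42558669,  0.81943232,  0.81148292]), array([ 0.63896085, -0.52530586, -0.56194553]))
side (array([ 0.29763934, -0.69219383,  0.52713176]), array([ 0.14108843,  0.87592781, -0.46135077]))
fixedjaw [0.462 0.259 0.   ]
tail [ 0.415 -0.012  0.   ]
offcut [0.498 0.404 0.   ]
tin [ 0.363 -0.089  0.   ]
tape [0.275 0.269 0.   ]
tail s [0.463 0.028 0.   ]
fj s [0.436 0.311 0.   ]
off s [0.516 0.401 0.   ]
```

View pics/scene0z.png

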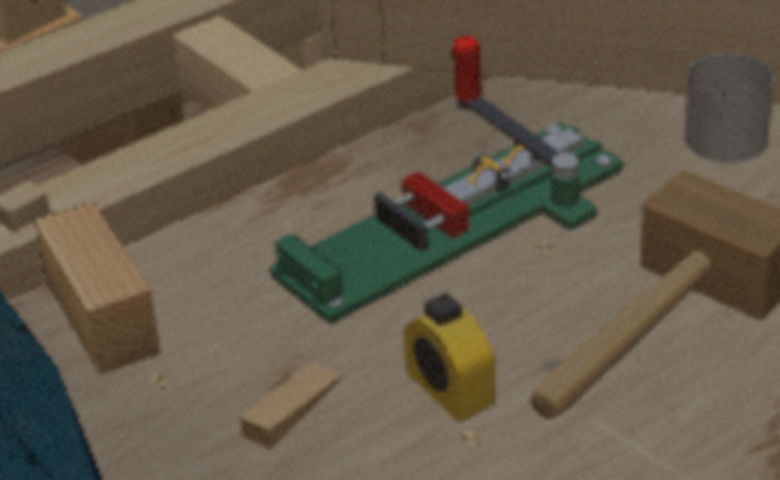

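View pics/side0z.png

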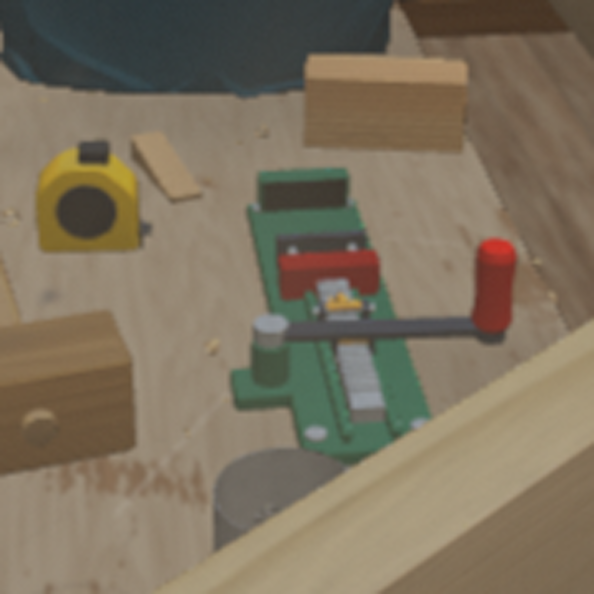

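Emit:
{"fn": "move_arm", "kwargs": {
  "increments": [0,0,0,-0.1,0.145,0.28,0.087,0,0,0,-0.1,0.145,0.28,0.087,0,0,0,-0.1,0.145,0.28,0.087,0,0,0,-0.1,0.145,0.28,0.087,0,0,0,-0.1,0.145,0.28,0.087,0,0,0,-0.1,0.145,0.28,0.087,0,0,0,-0.1,0.145,0.28,0.087,0,0,0,-0.1,0.145,0.28,0.087,0,0,0,-0.1,0.145,0.28,0.087,0,0,0,-0.1,0.145,0.28,0.087]
}}

```text
time_s: 0.98
tcp_pos: [0.479, 0.2819, 0.331]
ee_rot: [[0.0, -1.0, -0.004], [0.001, -0.004, 1.0], [-1.0, -0.0, 0.001]]
wrist_force: [-0.8, 0.6, -0.1]
gripper_width: 0.998
```

```bash
python3 - <<'E'
from h import *
p=pose(); im=r.capture("wrist"); cv2.imwrite("pics/w1.png",im[:,:,::-1]); np.savez("w1.npz",p=p[0],R=p[1]); print(p, r.sense()["joint_velocities"].round(1))
E
```

```text
(array([0.47904578, 0.2818666 , 0.33095856]), array([[ 4.96211294e-04, -9.99993002e-01, -3.70810809e-03],
       [ 8.65365342e-04, -3.70767775e-03,  9.99992752e-01],
       [-9.99999502e-01, -4.99416566e-04,  8.63519494e-04]])) [-2.1  0.4 -0.9 -0.   0.  -0. ]
```

View pics/w1.png

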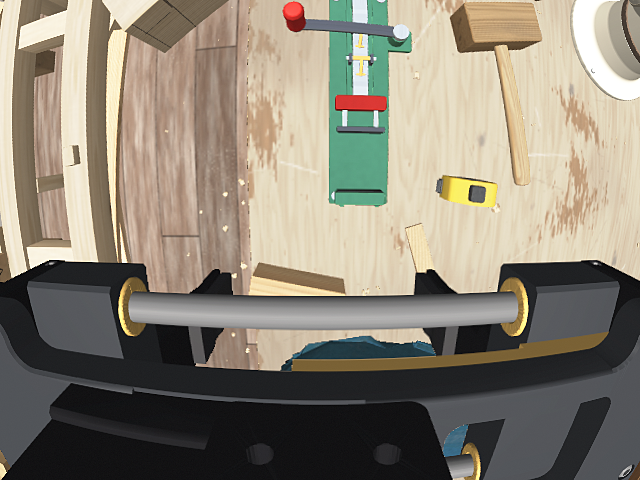

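The wrist view shows the clamp vertically: fixed jaw at (358,195), rubber face at row ~190, sliding pad at (360,129), grip top at (293,14) and pivot at (400,33). The offcut is at (300,280), partly hidden. I'll move further +y to see it whole.

Emit:
{"fn": "move_arm", "kwargs": {
  "increments": [0,0,0,0,0,0.18,0.087,0,0,0,0,0,0.18,0.087,0,0,0,0,0,0.18,0.087,0,0,0,0,0,0.18,0.087,0,0,0,0,0,0.18,0.087,0,0,0,0,0,0.18,0.087,0,0,0,0,0,0.18,0.087]
}}

```text
time_s: 1.62
tcp_pos: [0.4806, 0.4593, 0.3286]
ee_rot: [[-0.002, -1.0, 0.001], [-0.003, 0.001, 1.0], [-1.0, 0.002, -0.003]]
wrist_force: [-0.1, -1.0, 1.4]
gripper_width: 1.002
```

```bash
python3 - <<'E'
from h import *
p=pose(); im=r.capture("wrist"); cv2.imwrite("pics/w2.png",im[:,:,::-1]); np.savez("w2.npz",p=p[0],R=p[1]); print(p)
zoom("pics/w2.png","pics/w2z.png",220,60,460,260,3.3)
zoom("pics/w1.png","pics/w1z.png",220,0,440,220,2.7)
E
```

```text
(array([0.48057238, 0.45927203, 0.32861818]), array([[-1.94356097e-03, -9.99997647e-01,  9.63477212e-04],
       [-2.98170479e-03,  9.69269882e-04,  9.99995085e-01],
       [-9.99993666e-01,  1.94067861e-03, -2.98358161e-03]]))
```

View pics/w2.png

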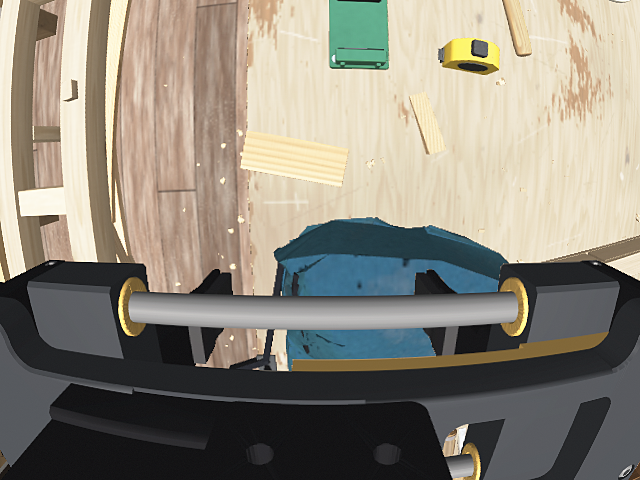

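View pics/w2z.png

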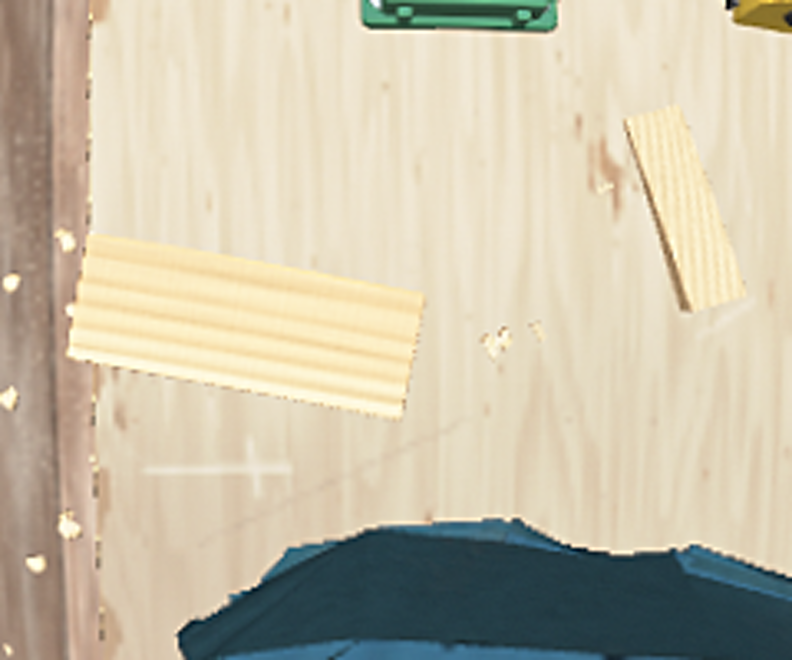

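View pics/w1z.png

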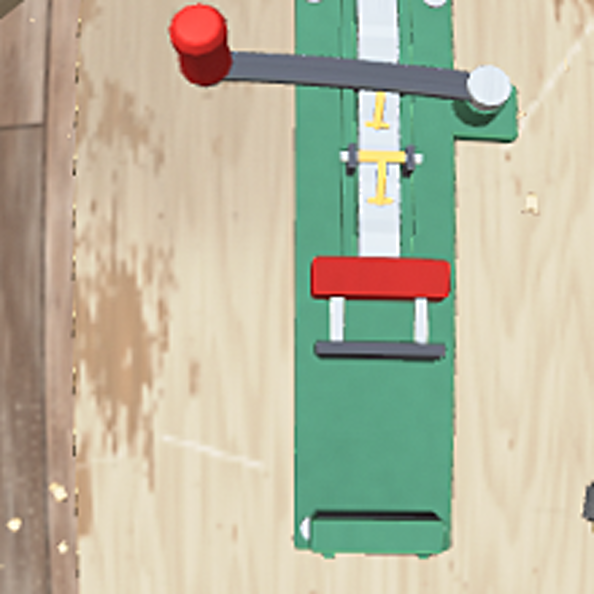

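```bash
python3 - <<'E'
from h import *
L=lambda f:(lambda d:(d['p'],d['R']))(np.load(f))
P1,P2=L("w1.npz"),L("w2.npz")
w1=lambda u,v,z:plane("wrist",220+u/2.7,v/2.7,z,P1)
w2=lambda u,v,z:plane("wrist",220+u/3.3,60+v/3.3,z,P2)
r1=lambda u,v:ray("wrist",220+u/2.7,v/2.7,P1)
r2=lambda u,v:ray("wrist",220+u/3.3,60+v/3.3,P2)
sc=lambda u,v:ray("scene",160+u/3,190+v/3); sd=lambda u,v:ray("side",220+u/3.3,180+v/3.3)
print("offcut top corners @.058")
c=[w2(*q,.058) for q in((90,235),(425,297),(402,417),(67,355))]
for q in c: print(q.round(4))
print([round(float(np.linalg.norm(c[i]-c[i-1])),4) for i in range(4)], sum(c)/4)
a=(c[1]-c[0])+(c[2]-c[3]); print("angle",np.degrees(np.arctan2(a[1],a[0])))
# height: side top front corners: left(305,85?) 
print("tri near-left corner", tri(r2(90,235),sd(466,62+20))[0], )
print("tri", tri(r2(402,417),sc(95,207))) 
print("tri", tri(r2(425,297),sc(152,290),)) 
print("tri", tri(r2(425,297),sd(306,82),sc(0,0)) [0] if 0 else tri(r2(425,297),sd(306,82)))
print("tri", tri(r2(90,235),sd(466,90)))
print("clamp: bed left/right/end")
for q in((295,400),(455,400),(295,540),(454,553),(296,100),(455,40)): print(q,w1(*q,.012).round(4))
print("jaw face top corners"); 
for q in((314,520),(447,520)): print(w1(*q,.038).round(4))
print("pad face"); 
for q in((315,356),(443,356)): print(w1(*q,.038).round(4))
print("pivot top",w1(490,86,.06), "grip top", tri(r1(198,32),sc(466,40),sd(496,250)))
print("tape",plane("wrist",466,190,.06,P1),"wedge",plane("wrist",426,122,.01,P2))
print("edge",plane("wrist",247,150,0,P1),plane("wrist",247,100,0,P2))
E
```

```text
offcut top corners @.058
[0.5663 0.3712 0.058 ]
[0.4504 0.3944 0.058 ]
[0.4582 0.4363 0.058 ]
[0.5753 0.4131 0.058 ]
[0.0429, 0.1181, 0.0425, 0.1194] [0.51256744 0.40376902 0.058     ]
angle 168.742110805404
tri near-left corner [0.56724231 0.37103573 0.0571709 ]
tri (array([0.45982252, 0.4231855 , 0.13758316]), [0.005691795494750403, 0.005691795494750342])
tri (array([0.44978249, 0.39286171, 0.05899928]), [0.001743968902412537, 0.001743968902412538])
tri (array([0.45142092, 0.39422369, 0.05275941]), [0.0013613452135163003, 0.0013613452135162938])
tri (array([0.56803333, 0.37078548, 0.0509399 ]), [0.0003206341393200702, 0.0003206341393201968])
clamp: bed left/right/end
(295, 400) [0.4713 0.2161 0.012 ]
(455, 400) [0.3958 0.2147 0.012 ]
(295, 540) [0.4709 0.2826 0.012 ]
(454, 553) [0.3943 0.2881 0.012 ]
(296, 100) [0.4712 0.0703 0.012 ]
(455, 40) [0.3951 0.0354 0.012 ]
jaw face top corners
[0.4629 0.2698 0.038 ]
[0.4027 0.2691 0.038 ]
pad face
[0.463  0.1964 0.038 ]
[0.4061 0.1951 0.038 ]
pivot top [0.38872247 0.07458473 0.06      ] grip top (array([0.51192432, 0.06205099, 0.09402018]), [0.003245852649038212, 0.003299031392073046, 0.0017566368817791926])
tape [0.30648588 0.26062731 0.06      ] wedge [0.34688379 0.3552735  0.01      ]
edge [0.57877654 0.21723915 0.        ] [ 5.78107079e-01  3.26660665e-01 -5.55111512e-17]
```

```bash
python3 - <<'E'
from h import *
R=np.array([[0,-1,0],[0,0,1],[-1,0,0.]]);P=(np.array([.6246,0,.2297]),R)
for z in(0,.08,.1): print(z,[plane("wrist",*q,z,P).round(3) for q in((285,290),(460,160),(640,22),(190,270))])
# side view: top edges of beam near corner (475,240),(495,255)
r1=ray("wrist",285,290,P)
print(tri(r1,ray("side",492,258)),tri(r1,ray("side",475,240)), tri(ray("wrist",190,270,P),ray("side",492,252)))
print(tri(ray("scene",270,165),ray("side",475,240)))
print(r.sense()["joints"].round(1))
E
python3 -c "
from h import *
zoom('pics/side0.png','pics/sb.png',280,200,520,360,3.3)"
```

```text
0 [array([0.667, 0.088, 0.   ]), array([ 0.477, -0.058,  0.   ]), array([ 0.181, -0.283,  0.   ]), array([0.776, 0.066, 0.   ])]
0.08 [array([0.658, 0.056, 0.08 ]), array([ 0.508, -0.059,  0.08 ]), array([ 0.273, -0.238,  0.08 ]), array([0.744, 0.039, 0.08 ])]
0.1 [array([0.656, 0.048, 0.1  ]), array([ 0.516, -0.06 ,  0.1  ]), array([ 0.296, -0.226,  0.1  ]), array([0.737, 0.032, 0.1  ])]
(array([0.68322347, 0.01832478, 0.11611392]), [0.036960425965086044, 0.03696042596508616]) (array([0.66632912, 0.0197802 , 0.14368989]), [0.018625951287181444, 0.018625951287181485]) (array([0.73342531, 0.03128291, 0.1029564 ]), [0.0020292090227589394, 0.0020292090227590426])
(array([0.70424232, 0.04967378, 0.12053902]), [0.0009829733811707628, 0.0009829733811707205])
[ 57.6  23.7  16.8   0.  -83.3 -57.7]
```

View pics/sb.png

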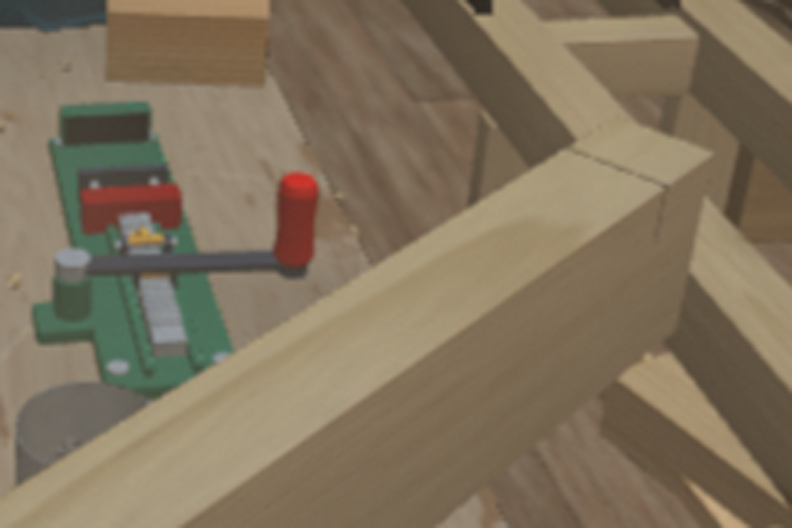

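Emit:
{"fn": "move_arm", "kwargs": {
  "increments": [-78.7,0,0,0.19,-0.0326,-0.0562,0.087,-78.7,0,0,0.19,-0.0326,-0.0562,0.087,-78.7,0,0,0.19,-0.0326,-0.0562,0.087,-78.7,0,0,0.19,-0.0326,-0.0562,0.087,-78.7,0,0,0.19,-0.0326,-0.0562,0.087,-78.7,0,0,0.19,-0.0326,-0.0562,0.087,-78.7,0,0,0.19,-0.0326,-0.0562,0.087,-78.7,0,0,0.19,-0.0326,-0.0562,0.087,-78.7,0,0,0.19,-0.0326,-0.0562,0.087,-78.7,0,0,0.19,-0.0326,-0.0562,0.087,-78.7,0,0,0.19,-0.0326,-0.0562,0.087,-78.7,0,0,0.19,-0.0326,-0.0562,0.087]
}}

```text
time_s: 2.67
tcp_pos: [0.5132, 0.4018, 0.1414]
ee_rot: [[0.001, -0.196, -0.981], [0.0, -0.981, 0.196], [-1.0, -0.001, -0.0]]
wrist_force: [0.6, -0.2, -0.1]
gripper_width: 1.0
```

```bash
python3 - <<'E'
from h import *
p=pose(); print(p[0].round(4),p[1].round(3),np.degrees(np.arctan2(p[1][1,1],p[1][0,1])),r.sense()["joints"].round(1))
im=r.capture("wrist"); cv2.imwrite("pics/w3.png",im[:,:,::-1])
E
```

```text
[0.5132 0.4018 0.1414] [[ 0.001 -0.196 -0.981]
 [ 0.    -0.981  0.196]
 [-1.    -0.001 -0.   ]] -101.3162682139868 [ 52.3  28.5  -2.4   0.  -59.   26.4]
```

View pics/w3.png

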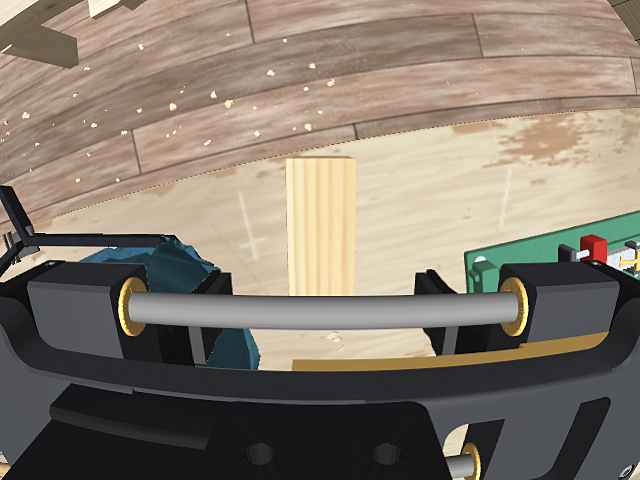

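```bash
python3 - <<'E'
from h import *
d=np.load("w2.npz");P2=(d['p'],d['R']); P3=pose()
for z in(0,.05,.1,.13):
    print(z,"w2",[plane("wrist",*q,z,P2)[:2].round(3) for q in((274,252),(300,232),(340,220),(377,217),(440,227))])
    print(z,"w3",[plane("wrist",*q,z,P3)[:2].round(3) for q in((165,238),(215,270),(235,295),(260,365))])
    print(z,"side",[plane("side",*q,z)[:2].round(3) for q in((230,140),(290,140),(335,150),(340,180),(335,205))])
    print(z,"scene",[plane("scene",*q,z)[:2].round(3) for q in((140,275),(170,300),(200,360),(207,395))])
E
```

```text
0 w2 [array([0.547, 0.531]), array([0.511, 0.503]), array([0.457, 0.487]), array([0.408, 0.483]), array([0.319, 0.496])]
0 w3 [array([0.534, 0.538]), array([0.497, 0.501]), array([0.472, 0.489]), array([0.397, 0.487])]
0 side [array([0.242, 1.158]), array([0.468, 1.139]), array([0.617, 0.998]), array([0.579, 0.694]), array([0.53 , 0.507])]
0 scene [array([0.661, 0.456]), array([0.536, 0.447]), array([0.34, 0.49]), array([0.258, 0.524])]
0.05 w2 [array([0.54 , 0.517]), array([0.508, 0.492]), array([0.46 , 0.477]), array([0.416, 0.474]), array([0.336, 0.485])]
0.05 w3 [array([0.542, 0.513]), array([0.511, 0.482]), array([0.49 , 0.472]), array([0.428, 0.47 ])]
0.05 side [array([0.247, 0.983]), array([0.452, 0.965]), array([0.587, 0.837]), array([0.552, 0.563]), array([0.508, 0.393])]
0.05 scene [array([0.594, 0.478]), array([0.477, 0.47 ]), array([0.293, 0.51 ]), array([0.215, 0.543])]
0.1 w2 [array([0.533, 0.502]), array([0.504, 0.48 ]), array([0.462, 0.468]), array([0.423, 0.464]), array([0.353, 0.475])]
0.1 w3 [array([0.549, 0.488]), array([0.525, 0.463]), array([0.507, 0.455]), array([0.458, 0.454])]
0.1 side [array([0.253, 0.807]), array([0.436, 0.791]), array([0.557, 0.677]), array([0.525, 0.431]), array([0.486, 0.28 ])]
0.1 scene [array([0.527, 0.501]), array([0.418, 0.493]), array([0.246, 0.53 ]), array([0.173, 0.561])]
0.13 w2 [array([0.529, 0.494]), array([0.503, 0.474]), array([0.464, 0.462]), array([0.428, 0.459]), array([0.363, 0.469])]
0.13 w3 [array([0.553, 0.473]), array([0.533, 0.451]), array([0.518, 0.445]), array([0.477, 0.444])]
0.13 side [array([0.256, 0.702]), array([0.426, 0.687]), array([0.539, 0.581]), array([0.509, 0.353]), array([0.473, 0.211])]
0.13 scene [array([0.487, 0.514]), array([0.382, 0.507]), array([0.217, 0.543]), array([0.148, 0.572])]
```

The offcut sits centred between the fingers (cols 286–355) and square to them. The bag at (200,310) is close to the gripper's left end, so I'll grasp slightly high and shifted away from the bag.

Emit:
{"fn": "move_arm", "kwargs": {
  "increments": [0,0,0,0.03,0.01,0,0.087,0,0,0,0.06,0.01,0,0.087,0,0,0,0.08,0.01,0,0.087,0,0,0,0.09,0.01,0,0.087,0,0,0,0.097,0.01,0,0.087,0,0,0,0.097,0.01,0,0.087,0,0,0,0.097,0.01,0,0.087]
}}

```text
time_s: 3.3
tcp_pos: [0.5114, 0.3944, 0.0446]
ee_rot: [[0.001, -0.197, -0.98], [0.001, -0.98, 0.197], [-1.0, -0.001, -0.001]]
wrist_force: [0.0, -0.0, 0.2]
gripper_width: 1.003
```

Emit:
{"fn": "move_arm", "kwargs": {
  "increments": [0,0,0,0,0,0,0.07,0,0,0,0,0,0,0.06,0,0,0,0,0,0,0.05,0,0,0,0,0,0,0.04,0,0,0,0,0,0,0.03,0,0,0,0,0,0,0.03,0,0,0,0,0,0,0.03,0,0,0,0,0,0,0.03,0,0,0,0,0,0,0.03,0,0,0,0,0,0,0.03]
}}

```text
time_s: 4.13
tcp_pos: [0.5111, 0.3948, 0.0441]
ee_rot: [[0.001, -0.196, -0.981], [0.002, -0.981, 0.196], [-1.0, -0.002, -0.001]]
wrist_force: [0.9, 3.2, 1.8]
gripper_width: 0.514
```

Emit:
{"fn": "move_arm", "kwargs": {
  "increments": [0,0,0,-0.03,0,0,0.03,0,0,0,-0.06,0,0,0.03,0,0,0,-0.08,0.01,0.003,0.03,-2,0,0,-0.08,0.03,0.008,0.03,-5,0,0,-0.08,0.06,0.016,0.03,-8,0,0,-0.08,0.095,0.025,0.03,-11.5,0,0,-0.08,0.13,0.035,0.03,-11.5,0,0,-0.08,0.16,0.042,0.03,-11.5,0,0,-0.08,0.1742,0.0448,0.03,-11.5,0,0,-0.08,0.1742,0.0448,0.03,-11.5,0,0,-0.08,0.1742,0.0448,0.03,-11.5,0,0,-0.08,0.1742,0.0448,0.03]
}}

```text
time_s: 5.13
tcp_pos: [0.4326, 0.232, 0.1233]
ee_rot: [[-0.001, 0.003, -1.0], [-0.001, -1.0, -0.003], [-1.0, 0.001, 0.001]]
wrist_force: [1.2, -0.1, -2.9]
gripper_width: 0.518
```

```bash
python3 - <<'E'
from h import *
p=pose(); print(p[0].round(4),np.degrees(np.arctan2(p[1][1,1],p[1][0,1])),r.sense()["gripper_width"])
np.savez("w4.npz",p=p[0],R=p[1])
for n in("wrist","scene","side"): cv2.imwrite(f"pics/{n}4.png",r.capture(n)[:,:,::-1])
zoom("pics/scene4.png","pics/a.png",210,180,410,320,3.5)
zoom("pics/side4.png","pics/b.png",250,180,410,320,3.5)
cv2.imwrite("pics/ab4.png",np.hstack([cv2.resize(cv2.imread("pics/a.png"),(400,300)),cv2.resize(cv2.imread("pics/b.png"),(400,300))]))
E
```

```text
[0.4326 0.232  0.1233] -89.80757106560938 0.5176530299523415
```

View pics/wrist4.png

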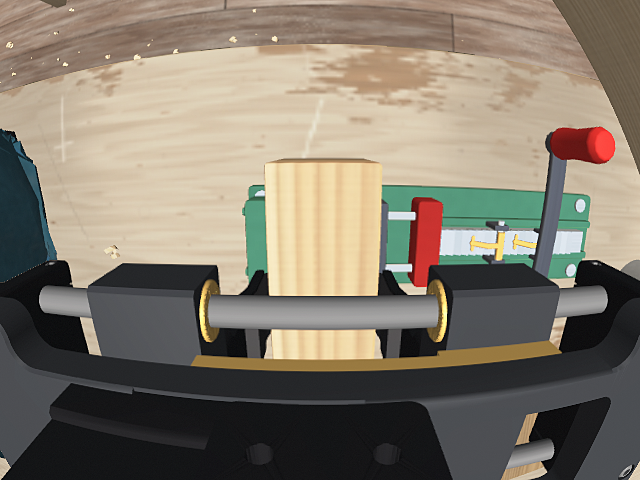

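View pics/ab4.png

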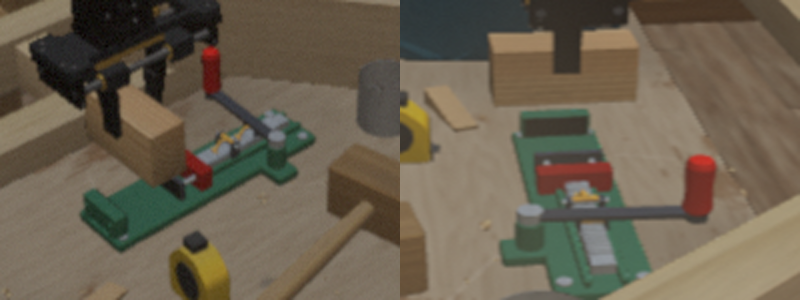

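```bash
python3 - <<'E'
from h import *
d=np.load("w4.npz");P=(d['p'],d['R'])
print("bed end, expect y .2895",plane("wrist",246,215,.012,P).round(4))
print("bed +x edge, expect x .471",plane("wrist",390,185,.012,P).round(4),plane("wrist",580,195,.012,P).round(4))
print("red jaw",plane("wrist",414,200,.038,P).round(4),plane("wrist",442,200,.038,P).round(4))
print("offcut bottom/top end", [plane("wrist",*q,.137,P).round(4) for q in((265,161),(382,161))])
print("grip top",plane("wrist",597,145,.096,P).round(4))
E
```

```text
bed end, expect y .2895 [0.4504 0.2886 0.012 ]
bed +x edge, expect x .471 [0.4727 0.1836 0.012 ] [0.4718 0.0118 0.012 ]
red jaw [0.4656 0.1717 0.038 ] [0.466 0.152 0.038]
offcut bottom/top end [array([0.4939, 0.2541, 0.137 ]), array([0.4941, 0.2099, 0.137 ])]
grip top [0.5111 0.0702 0.096 ]
```

Emit:
{"fn": "move_arm", "kwargs": {
  "increments": [0,0,0,0.03,0,0,0.03,0,0,0,0.05,0,0,0.03,0,0,0,0.06,0,0,0.03,0,0,0,0.064,0,0,0.03,0,0,0,0.0675,0,0,0.03,0,0,0,0.0675,0,0,0.03,0,0,0,0.0675,0,0,0.03,0,0,0,0.0675,0,0,0.03]
}}

```text
time_s: 5.95
tcp_pos: [0.4331, 0.2326, 0.0566]
ee_rot: [[0.001, 0.004, -1.0], [0.001, -1.0, -0.004], [-1.0, -0.001, -0.001]]
wrist_force: [0.1, -0.6, -2.8]
gripper_width: 0.513
```

Emit:
{"fn": "move_arm", "kwargs": {
  "increments": [0,0,0,0.0008,0,0,0.03,0,0,0,0.0008,0,0,0.03,0,0,0,0.0008,0,0,0.055,0,0,0,0.0008,0,0,0.07,0,0,0,0.0008,0,0,0.087,0,0,0,0.0008,0,0,0.087,0,0,0,0.0008,0,0,0.087,0,0,0,0.0008,0,0,0.087]
}}

```text
time_s: 6.62
tcp_pos: [0.4326, 0.232, 0.0552]
ee_rot: [[0.0, 0.003, -1.0], [-0.0, -1.0, -0.003], [-1.0, 0.0, -0.0]]
wrist_force: [-0.2, -0.3, 0.7]
gripper_width: 0.881
```

Emit:
{"fn": "move_arm", "kwargs": {
  "increments": [0,0,0,-0.02,0,0,0.087,0,0,0,-0.05,0,0,0.087,0,0,0,-0.09,0,0,0.087,0,0,0,-0.13,0,0,0.087,0,0,0,-0.13,0,0,0.087,0,0,0,-0.13,0,0,0.087]
}}

```text
time_s: 7.12
tcp_pos: [0.4336, 0.233, 0.1878]
ee_rot: [[0.004, 0.004, -1.0], [0.005, -1.0, -0.003], [-1.0, -0.005, -0.005]]
wrist_force: [0.4, 0.3, -1.3]
gripper_width: 1.002
```

```bash
python3 - <<'E'
from h import *
p=pose(); print(p[0].round(4),np.degrees(np.arctan2(p[1][1,1],p[1][0,1])),r.sense()["wrist_force"])
np.savez("w5.npz",p=p[0],R=p[1])
for n in("wrist","scene","side"): cv2.imwrite(f"pics/{n}5.png",r.capture(n)[:,:,::-1])
zoom("pics/scene5.png","pics/a.png",210,180,410,320,3.5)
zoom("pics/side5.png","pics/b.png",250,180,410,320,3.5)
cv2.imwrite("pics/ab5.png",np.hstack([cv2.resize(cv2.imread("pics/a.png"),(400,300)),cv2.resize(cv2.imread("pics/b.png"),(400,300))]))
E
```

```text
[0.4336 0.233  0.1878] -89.79877525206993 [ 0.4291934   0.3387072  -1.26621942]
```

View pics/wrist5.png

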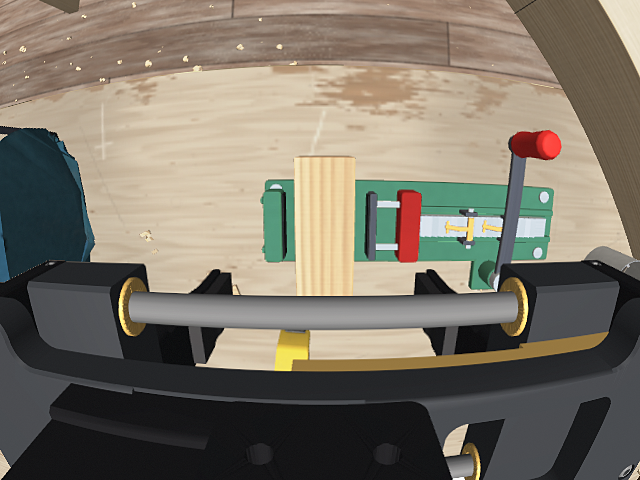

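View pics/ab5.png

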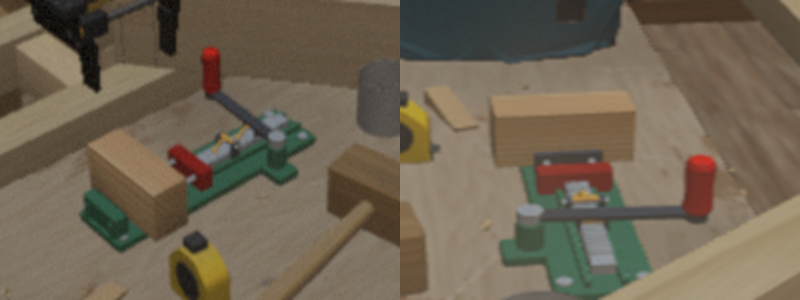

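```bash
python3 - <<'E'
from h import *
L=lambda f:(lambda d:(d['p'],d['R']))(np.load(f))
P1,P4,P5=L("w1.npz"),L("w4.npz"),L("w5.npz")
def redmask(f,box):
    im=cv2.imread(f); h=cv2.cvtColor(im,cv2.COLOR_BGR2HSV)
    m=((h[...,0]<8)|(h[...,0]>172))&(h[...,1]>170)&(h[...,2]>80)
    mm=np.zeros_like(m); x0,y0,x1,y1=box; mm[y0:y1,x0:x1]=m[y0:y1,x0:x1]
    return im,mm
for f,box in(("pics/w1.png",(270,0,320,50)),("pics/wrist5.png",(500,110,580,180))):
    im,m=redmask(f,box); ys,xs=np.nonzero(m); print(f,xs.min(),xs.max(),ys.min(),ys.max(),len(xs))
zoom("pics/wrist5.png","pics/g5.png",480,110,580,300,4)
zoom("pics/w1.png","pics/g1.png",270,0,420,60,5)
# pivot
for z in(.06,.065):print(plane("wrist",220+490/2.7,86/2.7,z,P1),plane("wrist",492,275,z,P5))
for f,P,q in(("w1",P1,(293.5,11.5)),("w5",P5,(548,145)),("w4",P4,(600,145))):
    for z in(.094,.096): print(f,z,plane("wrist",*q,z,P).round(4))
E
```

```text
pics/w1.png 283 305 2 31 499
pics/wrist5.png 511 560 130 159 1187
[0.38888513 0.07463736 0.06      ] [0.39834074 0.08750787 0.06      ]
[0.38994819 0.0762967  0.065     ] [0.40012102 0.09007709 0.065     ]
w1 0.094 [0.511  0.0651 0.094 ]
w1 0.096 [0.5109 0.0658 0.096 ]
w5 0.094 [0.5114 0.0649 0.094 ]
w5 0.096 [0.5113 0.0663 0.096 ]
w4 0.094 [0.5115 0.0658 0.094 ]
w4 0.096 [0.5114 0.0676 0.096 ]
```

View pics/g5.png

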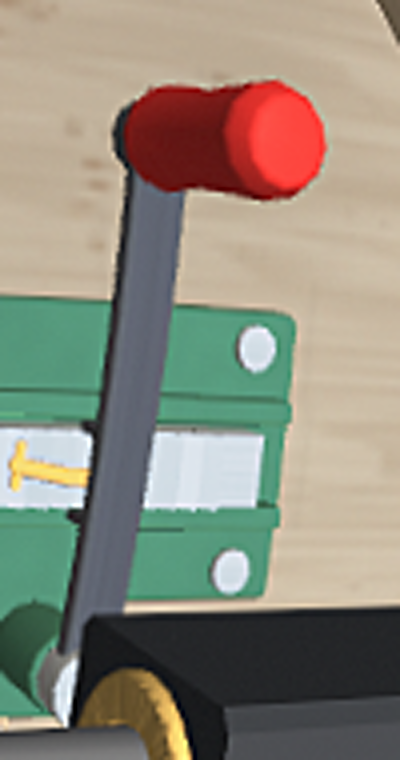

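View pics/g1.png

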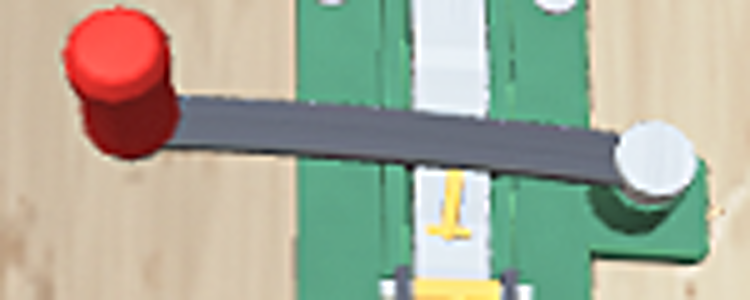

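Emit:
{"fn": "move_arm", "kwargs": {
  "increments": [6,0,0,0,0.035,-0.016,0.06,12,0,0,0,0.07,-0.032,0.06,18,0,0,0,0.105,-0.048,0.06,24,0,0,0,0.14,-0.064,0.06,30,0,0,0,0.167,-0.0774,0.06,30,0,0,0,0.167,-0.0774,0.06,30,0,0,0.03,0.167,-0.0774,0.06,30,0,0,0.065,0.167,-0.0774,0.06,30,0,0,0.095,0.167,-0.0774,0.06,30,0,0,0.115,0.167,-0.0774,0.06,30,0,0,0.122,0.167,-0.0774,0.06,30,0,0,0.122,0.167,-0.0774,0.06]
}}

```text
time_s: 8.27
tcp_pos: [0.5086, 0.0646, 0.0604]
ee_rot: [[-0.006, -0.497, -0.868], [-0.003, -0.868, 0.497], [-1.0, 0.006, 0.004]]
wrist_force: [-1.1, -0.2, -0.3]
gripper_width: 0.688
```

```bash
python3 - <<'E'
from h import *
s=r.sense();p=pose(); print(p[0].round(4),np.degrees(np.arctan2(p[1][1,1],p[1][0,1])),s["wrist_force"],s["joints"].round(1))
for n in("wrist","scene","side"): cv2.imwrite(f"pics/{n}6.png",r.capture(n)[:,:,::-1])
zoom("pics/scene6.png","pics/a.png",210,160,410,320,3.5)
zoom("pics/side6.png","pics/b.png",260,160,500,340,3.5)
cv2.imwrite("pics/ab6.png",np.hstack([cv2.resize(cv2.imread("pics/a.png"),(400,320)),cv2.resize(cv2.imread("pics/b.png"),(400,320))]))
E
```

```text
[0.5086 0.0646 0.0604] -119.77667634563491 [-1.13616324 -0.15453216 -0.27546049] [ 25.4  22.7 -27.3  -0.  -40.4  34.8]
```

View pics/wrist6.png

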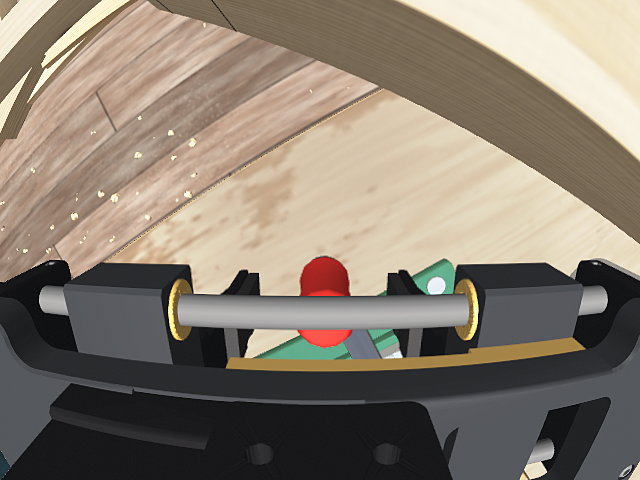

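View pics/ab6.png

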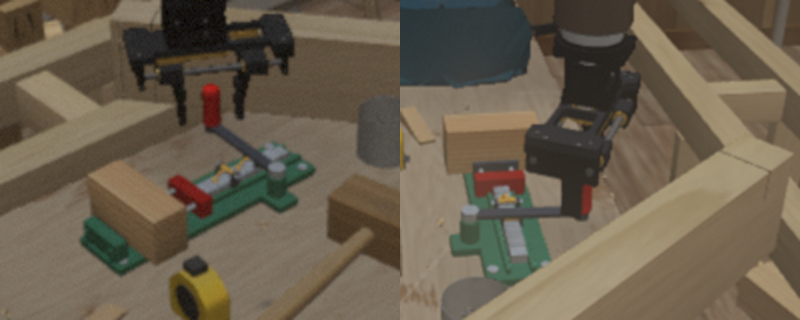

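The grip at (325,300) stands midway between the fingers, which are clear of the beam and the clamp. Closing now.

Emit:
{"fn": "move_arm", "kwargs": {
  "increments": [0,0,0,0,0,0,0.04,0,0,0,0,0,0,0.03,0,0,0,0,0,0,0.01,0,0,0,0,0,0,0.01,0,0,0,0,0,0,0.01,0,0,0,0,0,0,0.01,0,0,0,0,0,0,0.01]
}}

```text
time_s: 9.0
tcp_pos: [0.51, 0.065, 0.0632]
ee_rot: [[-0.001, -0.497, -0.868], [-0.0, -0.868, 0.497], [-1.0, 0.001, 0.001]]
wrist_force: [-0.2, 0.5, 0.9]
gripper_width: 0.244
```

```bash
python3 - <<'E'
from h import *
for i in range(3):
    s=r.sense();print(s["time_s"],s["tcp_pos"].round(4),s["wrist_force"].round(2),s["moment"].round(2),s["gripper_width"])
    r.capture("side")
E
```

```text
9.0 [0.51   0.065  0.0632] [-0.2   0.5   0.89] [ 0.29  0.18 -0.02] 0.2435437137486163
9.05 [0.51   0.065  0.0632] [-1.27  0.19  1.88] [-0.11  0.44  0.04] 0.24620090270238115
9.1 [0.51   0.065  0.0633] [-1.85 -1.01  1.19] [-0.08  0.58  0.02] 0.24474177199492747
```

```bash
cat >> h.py <<'E'
Pv=np.array([.3857,.0730])
A0=.086;TH0=np.radians(240.2)
def lev(a0,angs):
    th=TH0+(a0-A0); y=np.array([np.cos(th),np.sin(th)]); z=np.array([-(-y[1]),0]); z=np.array([y[1],-y[0]])
    pos=lambda a:.125*np.array([np.cos(a-.15),np.sin(a-.15)])
    for a in angs:
        d=pos(a)-pos(a0); print(round(a,3),[round(-np.degrees(a-a0),1),0,0,0,round(d@y,4),round(d@z,4),.01])
E
python3 - <<'E'
from h import *
lev(.086,[.05,.02,0,-.02]);print();lev(.02,[.08,.14,.2,.26,.3,.31,.32]);print();lev(.31,[.25,.19,.13,.07,.02])
E
```

```text
0.05 [np.float64(2.1), 0, 0, 0, np.float64(0.0041), np.float64(-0.0019), 0.01]
0.02 [np.float64(3.8), 0, 0, 0, np.float64(0.0075), np.float64(-0.0034), 0.01]
0 [np.float64(4.9), 0, 0, 0, np.float64(0.0098), np.float64(-0.0043), 0.01]
-0.02 [np.float64(6.1), 0, 0, 0, np.float64(0.0122), np.float64(-0.0052), 0.01]

0.08 [np.float64(-3.4), 0, 0, 0, np.float64(-0.0066), np.float64(0.0035), 0.01]
0.14 [np.float64(-6.9), 0, 0, 0, np.float64(-0.013), np.float64(0.0074), 0.01]
0.2 [np.float64(-10.3), 0, 0, 0, np.float64(-0.0192), np.float64(0.0117), 0.01]
0.26 [np.float64(-13.8), 0, 0, 0, np.float64(-0.0251), np.float64(0.0163), 0.01]
0.3 [np.float64(-16.0), 0, 0, 0, np.float64(-0.0289), np.float64(0.0196), 0.01]
0.31 [np.float64(-16.6), 0, 0, 0, np.float64(-0.0298), np.float64(0.0204), 0.01]
0.32 [np.float64(-17.2), 0, 0, 0, np.float64(-0.0307), np.float64(0.0213), 0.01]

0.25 [np.float64(3.4), 0, 0, 0, np.float64(0.0068), np.float64(-0.0031), 0.01]
0.19 [np.float64(6.9), 0, 0, 0, np.float64(0.0138), np.float64(-0.0058), 0.01]
0.13 [np.float64(10.3), 0, 0, 0, np.float64(0.021), np.float64(-0.008), 0.01]
0.07 [np.float64(13.8), 0, 0, 0, np.float64(0.0283), np.float64(-0.0099), 0.01]
0.02 [np.float64(16.6), 0, 0, 0, np.float64(0.0344), np.float64(-0.0111), 0.01]
```

Back to the rear, gently, feeling for the stop.

Emit:
{"fn": "move_arm", "kwargs": {
  "increments": [2.1,0,0,0,0.0041,-0.0019,0.01,3.8,0,0,0,0.0075,-0.0034,0.01,3.8,0,0,0,0.0075,-0.0034,0.01,3.8,0,0,0,0.0075,-0.0034,0.01]
}}

```text
time_s: 9.48
tcp_pos: [0.5094, 0.0567, 0.0632]
ee_rot: [[-0.001, -0.553, -0.833], [-0.0, -0.833, 0.553], [-1.0, 0.001, 0.0]]
wrist_force: [-2.6, 0.4, 1.9]
gripper_width: 0.242
```

```bash
cat > f.py <<'E'
from h import *
F=[]
for i in range(3):
    s=r.sense();F.append(s["wrist_force"]);x=s["tcp_pos"]; 
    if i<2: r.capture("side")
F=np.array(F); f=F.mean(0); v=x[:2]-Pv; t=np.array([-v[1],v[0]])/np.hypot(*v); rad=v/np.hypot(*v)
print(s["time_s"],"a=",round(np.arctan2(v[1],v[0])+.15,3),"rad",np.hypot(*v).round(4),"tcp",x.round(4),"F",F.round(1).tolist(),"push fwd",round(-f[:2]@t,2),"rad",round(-f[:2]@rad,2),s["gripper_width"].round(3))
E
python3 f.py
```

```text
Traceback (most recent call last):
  File "f.py", line 7, in <module>
    print(s["time_s"],"a=",round(np.arctan2(v[1],v[0])+.15,3),"rad",np.hypot(*v).round(4),"tcp",x.round(4),"F",F.round(1).tolist(),"push fwd",round(-f[:2]@t,2),"rad",round(-f[:2]@rad,2),s["gripper_width"].round(3))
                                                                                                                                                                                          ^^^^^^^^^^^^^^^^^^^^^^^^
AttributeError: 'float' object has no attribute 'round'
```

Emit:
{"fn": "move_arm", "kwargs": {
  "increments": [2.3,0,0,0,0.0047,-0.0018,0.01,2.3,0,0,0,0.0047,-0.0018,0.01,2.3,0,0,0,0.0047,-0.0018,0.01]
}}

```text
time_s: 9.83
tcp_pos: [0.5089, 0.0528, 0.0633]
ee_rot: [[0.001, -0.586, -0.811], [0.001, -0.811, 0.586], [-1.0, -0.001, -0.0]]
wrist_force: [-1.2, 2.9, 0.5]
gripper_width: 0.245
```

```bash
python3 f.py
```

```text
Traceback (most recent call last):
  File "f.py", line 7, in <module>
    print(s["time_s"],"a=",round(np.arctan2(v[1],v[0])+.15,3),"rad",np.hypot(*v).round(4),"tcp",x.round(4),"F",F.round(1).tolist(),"push fwd",round(-f[:2]@t,2),"rad",round(-f[:2]@rad,2),s["gripper_width"].round(3))
                                                                                                                                                                                          ^^^^^^^^^^^^^^^^^^^^^^^^
AttributeError: 'float' object has no attribute 'round'
```

```bash
sed -i 's/s\["gripper_width"\].round(3)/round(s["gripper_width"],3)/' f.py; python3 f.py; python3 - <<'E'
from h import *
lev(-.02,[.05,.11,.17,.23,.28,.31]);print();lev(.31,[.25,.19,.13,.07,.01])
print();lev(.01,[.07,.13,.19,.25,.29,.31,.325])
E
```

```text
10.0333 a= -0.013 rad 0.1249 tcp [0.5089 0.0527 0.0633] F [[-0.3, 4.2, 1.8], [-2.1, 4.5, 0.3], [-1.5, 4.9, 1.2]] push fwd -4.23 rad 2.03 0.245
0.05 [np.float64(-4.0), 0, 0, 0, np.float64(-0.0077), np.float64(0.0041), 0.01]
0.11 [np.float64(-7.4), 0, 0, 0, np.float64(-0.0141), np.float64(0.0081), 0.01]
0.17 [np.float64(-10.9), 0, 0, 0, np.float64(-0.0202), np.float64(0.0124), 0.01]
0.23 [np.float64(-14.3), 0, 0, 0, np.float64(-0.0261), np.float64(0.0171), 0.01]
0.28 [np.float64(-17.2), 0, 0, 0, np.float64(-0.0307), np.float64(0.0213), 0.01]
0.31 [np.float64(-18.9), 0, 0, 0, np.float64(-0.0334), np.float64(0.0239), 0.01]

0.25 [np.float64(3.4), 0, 0, 0, np.float64(0.0068), np.float64(-0.0031), 0.01]
0.19 [np.float64(6.9), 0, 0, 0, np.float64(0.0138), np.float64(-0.0058), 0.01]
0.13 [np.float64(10.3), 0, 0, 0, np.float64(0.021), np.float64(-0.008), 0.01]
0.07 [np.float64(13.8), 0, 0, 0, np.float64(0.0283), np.float64(-0.0099), 0.01]
0.01 [np.float64(17.2), 0, 0, 0, np.float64(0.0356), np.float64(-0.0113), 0.01]

0.07 [np.float64(-3.4), 0, 0, 0, np.float64(-0.0066), np.float64(0.0035), 0.01]
0.13 [np.float64(-6.9), 0, 0, 0, np.float64(-0.013), np.float64(0.0074), 0.01]
0.19 [np.float64(-10.3), 0, 0, 0, np.float64(-0.0192), np.float64(0.0117), 0.01]
0.25 [np.float64(-13.8), 0, 0, 0, np.float64(-0.0251), np.float64(0.0163), 0.01]
0.29 [np.float64(-16.0), 0, 0, 0, np.float64(-0.0289), np.float64(0.0196), 0.01]
0.31 [np.float64(-17.2), 0, 0, 0, np.float64(-0.0307), np.float64(0.0213), 0.01]
0.325 [np.float64(-18.0), 0, 0, 0, np.float64(-0.0321), np.float64(0.0226), 0.01]
```

Emit:
{"fn": "move_arm", "kwargs": {
  "increments": [-4.0,0,0,0,-0.0077,0.0041,0.01,-7.4,0,0,0,-0.0141,0.0081,0.01,-10.9,0,0,0,-0.0202,0.0124,0.01,-14.3,0,0,0,-0.0261,0.0171,0.01,-17.2,0,0,0,-0.0307,0.0213,0.01,-18.9,0,0,0,-0.0334,0.0239,0.01,-18.9,0,0,0,-0.0334,0.0239,0.01,-18.9,0,0,0,-0.0334,0.0239,0.01]
}}

```text
time_s: 10.7
tcp_pos: [0.508, 0.0926, 0.0632]
ee_rot: [[-0.002, -0.293, -0.956], [-0.001, -0.956, 0.293], [-1.0, 0.002, 0.002]]
wrist_force: [-5.2, -1.8, 5.2]
gripper_width: 0.244
```

```bash
python3 f.py; python3 - <<'E'
from h import *
for n in("scene","side"): cv2.imwrite(f"pics/{n}7.png",r.capture(n)[:,:,::-1])
zoom("pics/scene7.png","pics/a.png",210,160,410,320,3.5)
zoom("pics/side7.png","pics/b.png",260,160,500,340,3.5)
cv2.imwrite("pics/ab7.png",np.hstack([cv2.resize(cv2.imread("pics/a.png"),(400,320)),cv2.resize(cv2.imread("pics/b.png"),(400,320))]))
E
```

```text
10.8 a= 0.309 rad 0.1239 tcp [0.508  0.0926 0.0632] F [[-5.2, -1.8, 5.2], [-4.7, -1.2, 5.3], [-5.2, -1.2, 4.9]] push fwd 0.6 rad 5.19 0.244
```

View pics/ab7.png

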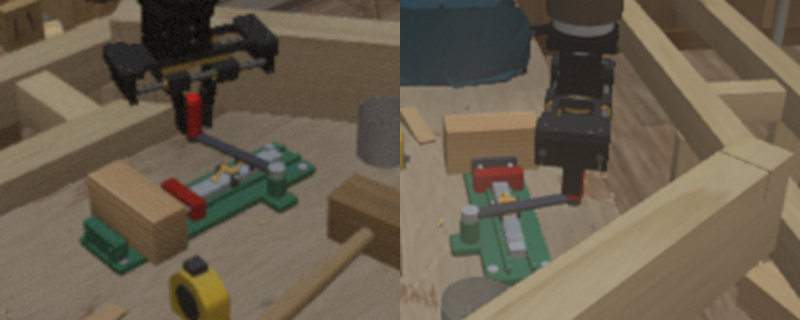

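```bash
python3 - <<'E'
from h import *
lev(.31,[.21,.11,.01,.10,.19,.26,.31,.325])
E
```

```text
0.21 [np.float64(5.7), 0, 0, 0, np.float64(0.0115), np.float64(-0.0049), 0.01]
0.11 [np.float64(11.5), 0, 0, 0, np.float64(0.0234), np.float64(-0.0087), 0.01]
0.01 [np.float64(17.2), 0, 0, 0, np.float64(0.0356), np.float64(-0.0113), 0.01]
0.1 [np.float64(12.0), 0, 0, 0, np.float64(0.0246), np.float64(-0.009), 0.01]
0.19 [np.float64(6.9), 0, 0, 0, np.float64(0.0138), np.float64(-0.0058), 0.01]
0.26 [np.float64(2.9), 0, 0, 0, np.float64(0.0057), np.float64(-0.0026), 0.01]
0.31 [np.float64(-0.0), 0, 0, 0, np.float64(0.0), np.float64(0.0), 0.01]
0.325 [np.float64(-0.9), 0, 0, 0, np.float64(-0.0017), np.float64(0.0008), 0.01]
```

Stroke 2.

Emit:
{"fn": "move_arm", "kwargs": {
  "increments": [5.7,0,0,0,0.0115,-0.0049,0.01,11.5,0,0,0,0.0234,-0.0087,0.01,17.2,0,0,0,0.0356,-0.0113,0.01,17.2,0,0,0,0.0356,-0.0113,0.01,17.2,0,0,0,0.0356,-0.0113,0.01,12.0,0,0,0,0.0246,-0.009,0.01,6.9,0,0,0,0.0138,-0.0058,0.01,2.9,0,0,0,0.0057,-0.0026,0.01,0,0,0,0,0,0,0.01,0,0,0,0,0,0,0.01,0,0,0,0,0,0,0.01]
}}

```text
time_s: 11.82
tcp_pos: [0.5079, 0.0931, 0.0632]
ee_rot: [[-0.002, -0.29, -0.957], [-0.001, -0.957, 0.29], [-1.0, 0.002, 0.002]]
wrist_force: [-5.4, -1.6, 4.7]
gripper_width: 0.246
```

```bash
cat > s.py <<'E'
import sys
exec(open("f.py").read())
k=sys.argv[1]
for n in("scene","side"): cv2.imwrite(f"pics/{n}{k}.png",r.capture(n)[:,:,::-1])
zoom(f"pics/scene{k}.png","pics/a.png",230,210,350,300,3.5)
zoom(f"pics/side{k}.png","pics/b.png",280,215,370,315,3.5)
cv2.imwrite(f"pics/ab{k}.png",np.hstack([cv2.resize(cv2.imread("pics/a.png"),(440,330),interpolation=2),cv2.resize(cv2.imread("pics/b.png"),(297,330),interpolation=2)]))
E
python3 s.py 8
```

```text
11.9167 a= 0.313 rad 0.1238 tcp [0.5079 0.0931 0.0632] F [[-5.4, -1.6, 4.7], [-5.9, -2.0, 5.4], [-6.0, -2.0, 6.2]] push fwd 0.91 rad 6.0 0.249
```

View pics/ab8.png

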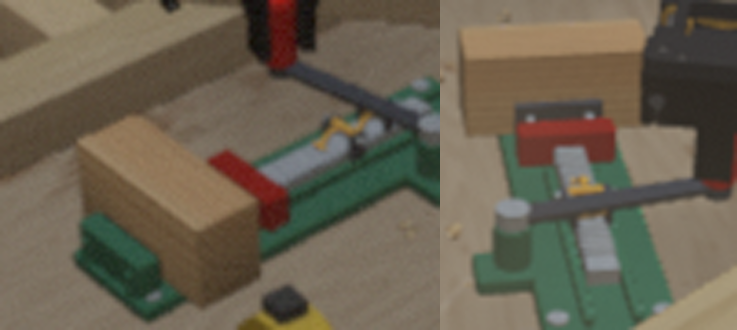

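```bash
cat >> h.py <<'E'
def jaw(f):
    im=cv2.imread(f); h=cv2.cvtColor(im,cv2.COLOR_BGR2HSV)
    m=((h[...,0]<8)|(h[...,0]>172))&(h[...,1]>120)&(h[...,2]>50)
    m=m[230:285,295:340]; ys,xs=np.nonzero(m)
    v=np.mean([np.nonzero(m[:,c])[0].max() for c in range(15,25) if m[:,c].any()])+230.5
    return plane("side",316,v,.012)[1].round(4)
E
echo 'print("jaw back-foot y",jaw(f"pics/side{k}.png"))' >> s.py
python3 -c "
from h import *
for k in '05678': print(k,jaw(f'pics/side{k}.png'))"
```

```text
0 0.1722
5 0.1718
6 0.1718
7 0.1819
8 0.1936
```

Emit:
{"fn": "move_arm", "kwargs": {
  "increments": [5.7,0,0,0,0.0115,-0.0049,0.01,11.5,0,0,0,0.0234,-0.0087,0.01,17.2,0,0,0,0.0356,-0.0113,0.01,17.2,0,0,0,0.0356,-0.0113,0.01,17.2,0,0,0,0.0356,-0.0113,0.01,12.0,0,0,0,0.0246,-0.009,0.01,6.9,0,0,0,0.0138,-0.0058,0.01,2.9,0,0,0,0.0057,-0.0026,0.01,0,0,0,0,0,0,0.01,0,0,0,0,0,0,0.01,0,0,0,0,0,0,0.01]
}}

```text
time_s: 12.93
tcp_pos: [0.508, 0.0926, 0.0632]
ee_rot: [[-0.003, -0.289, -0.957], [-0.002, -0.957, 0.289], [-1.0, 0.003, 0.002]]
wrist_force: [-4.3, -4.6, 5.3]
gripper_width: 0.247
```

```bash
python3 s.py 9
```

```text
13.0333 a= 0.309 rad 0.1238 tcp [0.508  0.0926 0.0632] F [[-4.3, -4.6, 5.3], [-4.2, -4.4, 5.4], [-4.1, -5.7, 4.1]] push fwd 4.2 rad 4.92 0.244
jaw back-foot y 0.2076
```

View pics/ab9.png

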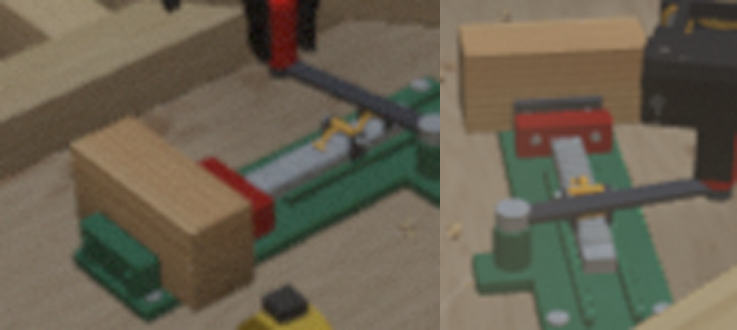

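```bash
python3 - <<'E'
from h import *
for k in '5789':
    zoom(f"pics/side{k}.png",f"pics/z{k}.png",285,205,355,285,5)
cv2.imwrite("pics/z.png",np.hstack([cv2.resize(cv2.imread(f"pics/z{k}.png"),(200,229)) for k in '5789']))
for k in '5789':
    zoom(f"pics/scene{k}.png",f"pics/y{k}.png",225,215,325,300,4)
cv2.imwrite("pics/y.png",np.vstack([np.hstack([cv2.imread(f"pics/y{k}.png") for k in q])[:300] for q in('57','89')]))
E
```

```text
(no output)
```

View pics/z.png

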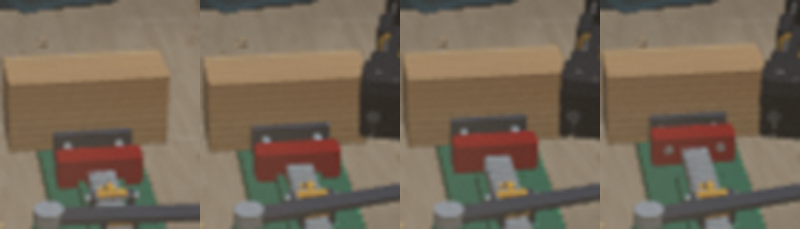

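View pics/y.png

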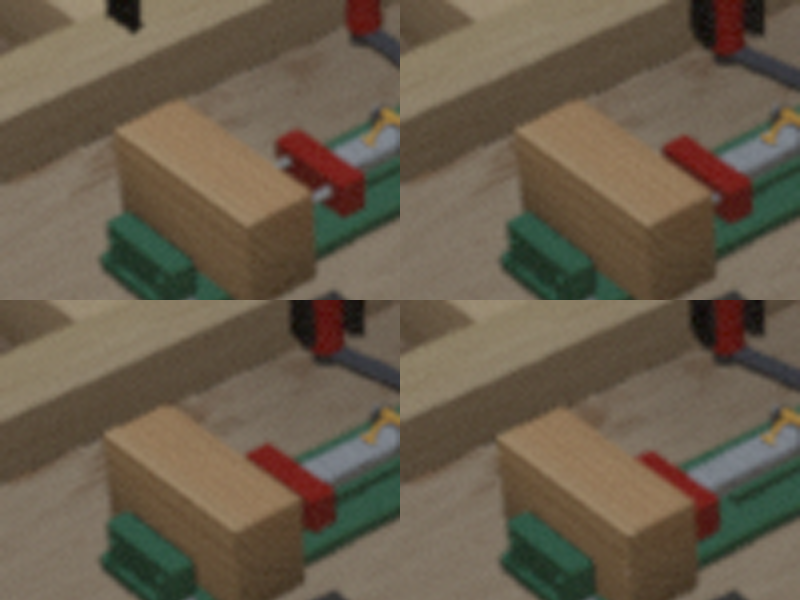

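```bash
python3 - <<'E'
from h import *
print("jaw top rear edge (row)",[plane("side",320,v,.038)[1].round(4) for v in(256.8,254.4,251.6,248.8)])
print("offcut top rear edge:",[plane("side",315,205+v/2.857,.07)[1].round(4) for v in(80,81,78,75)])
# scene: red jaw corner lower right (near) pts
def sc(u,v,z): return plane("scene",225+u/4,215+v/4,z)[:2].round(4)
print("scene jaw near-right top corner z.038",[sc(*q,.038) for q in((362,178),(750-400,183),(333,490-300),(717-400,497-300))])
print("scene offcut near-left top corner",[sc(*q,.07) for q in((250,227),(650-400,227),(236,530-300),(630-400,535-300))])
E
```

```text
jaw top rear edge (row) [np.float64(0.1633), np.float64(0.1732), np.float64(0.1849), np.float64(0.197)]
offcut top rear edge: [np.float64(0.2081), np.float64(0.2065), np.float64(0.2113), np.float64(0.2162)]
scene jaw near-right top corner z.038 [array([0.4018, 0.1534]), array([0.4026, 0.1613]), array([0.4038, 0.1725]), array([0.4046, 0.1831])]
scene offcut near-left top corner [array([0.373 , 0.2517]), array([0.373 , 0.2517]), array([0.3758, 0.2587]), array([0.3745, 0.2636])]
```

```bash
python3 - <<'E'
from h import *
p=pose(); cv2.imwrite("pics/wrist9.png",r.capture("wrist")[:,:,::-1]); np.savez("w9.npz",p=p[0],R=p[1])
E
```

```text
(no output)
```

View pics/wrist9.png

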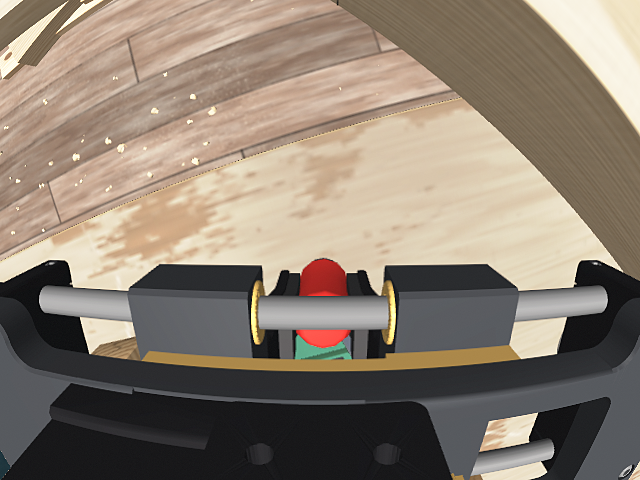

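Jaw advance per stroke looks larger than 6 mm in the coarse views, so before going on I'll let go and measure the jaw from the wrist view used earlier.

Emit:
{"fn": "move_arm", "kwargs": {
  "increments": [0,0,0,0,0,0,0.05,0,0,0,0,0,0,0.06,0,0,0,0,0,0,0.06,0,0,0,-0.03,0,0,0.06,0,0,0,-0.065,0,0,0.06,0,0,0,-0.1,0,0,0.06,-6,0,0,-0.125,-0.03,0.03,0.06,-12,0,0,-0.125,-0.06,0.06,0.06,-17,0,0,-0.125,-0.09,0.09,0.06,-17,0,0,-0.125,-0.112,0.112,0.06,-17,0,0,-0.125,-0.112,0.112,0.087,-17,0,0,-0.125,-0.112,0.112,0.087]
}}

```text
time_s: 14.18
tcp_pos: [0.4344, 0.2362, 0.1888]
ee_rot: [[0.002, 0.006, -1.0], [0.003, -1.0, -0.006], [-1.0, -0.003, -0.002]]
wrist_force: [0.1, -0.5, -1.1]
gripper_width: 0.766
```

```bash
python3 - <<'E'
from h import *
p=pose(); print(p[0].round(4),np.degrees(np.arctan2(p[1][1,1],p[1][0,1])),r.sense()["wrist_force"].round(1))
cv2.imwrite("pics/wrist10.png",r.capture("wrist")[:,:,::-1]); np.savez("w10.npz",p=p[0],R=p[1])
zoom("pics/wrist10.png","pics/w10z.png",250,110,590,300,2.3)
E
```

```text
[0.4344 0.2362 0.1888] -89.67024338216252 [ 0.1 -0.5 -1.1]
```

View pics/w10z.png

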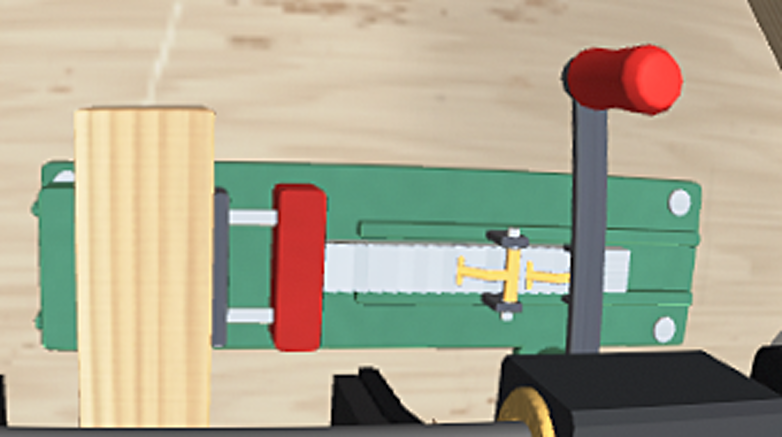

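```bash
python3 - <<'E'
from h import *
L=lambda f:(lambda d:(d['p'],d['R']))(np.load(f))
P5,P=L("w5.npz"),L("w10.npz")
q=lambda u,v,z:plane("wrist",250+u/2.3,110+v/2.3,z,P).round(4)
print("offcut top edges end: fixed side",q(76,108,.07),"jaw side",q(214,108,.07))
print("bed end",q(40,300,.012),"fixed jaw top end",q(42,230,.038))
print("red jaw front/rear",q(274,240,.038),q(325,240,.038),"pad rear",q(229,240,.038))
print("grip top",q(654,79,.096))
print("before: red jaw",plane("wrist",398,220,.038,P5).round(4),plane("wrist",421,220,.038,P5).round(4),"pad rear", plane("wrist",377,220,.038,P5).round(4),"offcut",plane("wrist",296,157,.07,P5).round(4),plane("wrist",355,157,.07,P5).round(4), "fj top -y edge",plane("wrist",287,220,.038,P5).round(4))
E
```

```text
offcut top edges end: fixed side [0.4943 0.2661 0.07  ] jaw side [0.4943 0.2222 0.07  ]
bed end [0.4166 0.288  0.012 ] fixed jaw top end [0.4494 0.2825 0.038 ]
red jaw front/rear [0.4461 0.198  0.038 ] [0.4464 0.1791 0.038 ] pad rear [0.446  0.2145 0.038 ]
grip top [0.5116 0.0814 0.096 ]
before: red jaw [0.4411 0.1705 0.038 ] [0.4414 0.1503 0.038 ] pad rear [0.441  0.1885 0.038 ] offcut [0.4936 0.2534 0.07  ] [0.4938 0.2105 0.07  ] fj top -y edge [0.4406 0.2639 0.038 ]
```

The wrist view shows the pad touching the offcut at col ~345, the rods almost fully out (about 1 mm compressed), and the offcut pushed up to the fixed jaw. The lever has sprung back to about 0.21 rad. So this is first contact only, and I'll take hold again and keep pumping.

Emit:
{"fn": "move_arm", "kwargs": {
  "increments": [5,0,0,0,0.035,-0.017,0.06,10,0,0,0,0.07,-0.034,0.06,15,0,0,0,0.105,-0.05,0.06,20,0,0,0,0.135,-0.065,0.06,23,0,0,0,0.156,-0.0752,0.06,23,0,0,0,0.156,-0.0752,0.06,23,0,0,0.03,0.156,-0.0752,0.06,23,0,0,0.065,0.156,-0.0752,0.06,23,0,0,0.095,0.156,-0.0752,0.06,23,0,0,0.115,0.156,-0.0752,0.06,23,0,0,0.1235,0.156,-0.0752,0.06,23,0,0,0.1235,0.156,-0.0752,0.06]
}}

```text
time_s: 15.23
tcp_pos: [0.5089, 0.076, 0.0628]
ee_rot: [[-0.004, -0.392, -0.92], [-0.002, -0.92, 0.392], [-1.0, 0.003, 0.003]]
wrist_force: [-0.3, 0.2, 0.1]
gripper_width: 0.689
```

```bash
python3 f.py;  python3 - <<'E'
from h import *
p=pose(); print(p[0].round(4),np.degrees(np.arctan2(p[1][1,1],p[1][0,1])))
cv2.imwrite("pics/wrist11.png",r.capture("wrist")[:,:,::-1]); zoom("pics/wrist11.png","pics/w11z.png",200,230,450,380,3)
lev(.21,[.14,.07,.01]);lev(.01,[.07,.13,.19,.25,.29,.32,.33]);lev(.33,[.25,.17,.09,.01])
E
```

```text
15.3333 a= 0.183 rad 0.1252 tcp [0.5108 0.0771 0.0655] F [[-0.3, 0.2, 0.1], [-0.0, 0.1, 0.3], [0.3, -0.1, 0.8]] push fwd -0.07 rad 0.01 0.689
[0.5108 0.0771 0.0655] -112.99030316122249
0.14 [np.float64(4.0), 0, 0, 0, np.float64(0.008), np.float64(-0.0036), 0.01]
0.07 [np.float64(8.0), 0, 0, 0, np.float64(0.0162), np.float64(-0.0066), 0.01]
0.01 [np.float64(11.5), 0, 0, 0, np.float64(0.0234), np.float64(-0.0087), 0.01]
0.07 [np.float64(-3.4), 0, 0, 0, np.float64(-0.0066), np.float64(0.0035), 0.01]
0.13 [np.float64(-6.9), 0, 0, 0, np.float64(-0.013), np.float64(0.0074), 0.01]
0.19 [np.float64(-10.3), 0, 0, 0, np.float64(-0.0192), np.float64(0.0117), 0.01]
0.25 [np.float64(-13.8), 0, 0, 0, np.float64(-0.0251), np.float64(0.0163), 0.01]
0.29 [np.float64(-16.0), 0, 0, 0, np.float64(-0.0289), np.float64(0.0196), 0.01]
0.32 [np.float64(-17.8), 0, 0, 0, np.float64(-0.0316), np.float64(0.0221), 0.01]
0.33 [np.float64(-18.3), 0, 0, 0, np.float64(-0.0325), np.float64(0.023), 0.01]
0.25 [np.float64(4.6), 0, 0, 0, np.float64(0.0091), np.float64(-0.004), 0.01]
0.17 [np.float64(9.2), 0, 0, 0, np.float64(0.0186), np.float64(-0.0073), 0.01]
0.09 [np.float64(13.8), 0, 0, 0, np.float64(0.0283), np.float64(-0.0099), 0.01]
0.01 [np.float64(18.3), 0, 0, 0, np.float64(0.0381), np.float64(-0.0116), 0.01]
```

View pics/w11z.png

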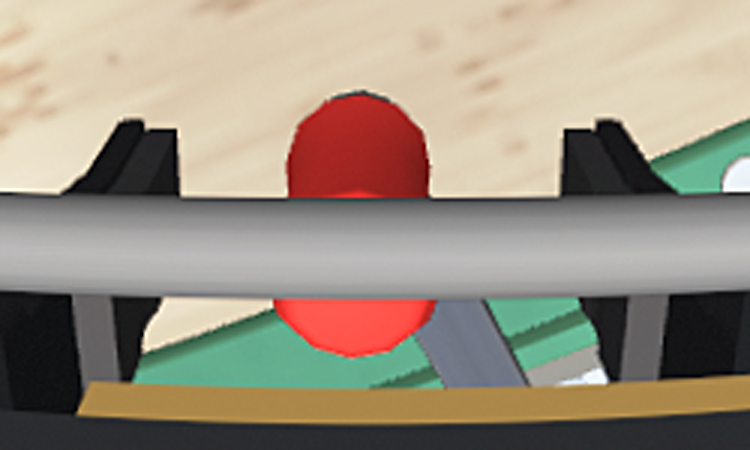

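```bash
python3 - <<'E'
from h import *
lev(.185,[.12,.06,.01])
E
```

```text
0.12 [np.float64(3.7), 0, 0, 0, np.float64(0.0074), np.float64(-0.0033), 0.01]
0.06 [np.float64(7.2), 0, 0, 0, np.float64(0.0144), np.float64(-0.006), 0.01]
0.01 [np.float64(10.0), 0, 0, 0, np.float64(0.0204), np.float64(-0.0079), 0.01]
```

Emit:
{"fn": "move_arm", "kwargs": {
  "increments": [0,0,0,0,0,0,0.04,0,0,0,0,0,0,0.03,0,0,0,0,0,0,0.01,0,0,0,0,0,0,0.01,0,0,0,0,0,0,0.01,0,0,0,0,0,0,0.01]
}}

```text
time_s: 15.88
tcp_pos: [0.5098, 0.0771, 0.0649]
ee_rot: [[0.0, -0.391, -0.921], [0.0, -0.921, 0.391], [-1.0, -0.0, -0.0]]
wrist_force: [0.7, -0.5, -0.6]
gripper_width: 0.318
```

```bash
python3 f.py
```

```text
15.9833 a= 0.186 rad 0.125 tcp [0.5106 0.0775 0.065 ] F [[0.7, -0.5, -0.6], [2.5, 1.5, -0.6], [1.5, 1.0, -0.5]] push fwd -0.63 rad -1.61 0.246
```

Gripped (width 0.246). Now back to 0.01.

Emit:
{"fn": "move_arm", "kwargs": {
  "increments": [3.7,0,0,0,0.0074,-0.0033,0.01,7.2,0,0,0,0.0144,-0.006,0.01,10.0,0,0,0,0.0204,-0.0079,0.01,10.0,0,0,0,0.0204,-0.0079,0.01,10.0,0,0,0,0.0204,-0.0079,0.01]
}}

```text
time_s: 16.4
tcp_pos: [0.51, 0.0554, 0.065]
ee_rot: [[0.002, -0.544, -0.839], [0.0, -0.839, 0.544], [-1.0, -0.001, -0.001]]
wrist_force: [2.5, -0.0, -0.5]
gripper_width: 0.245
```

```bash
python3 f.py
```

```text
16.5 a= 0.011 rad 0.1255 tcp [0.51   0.0556 0.065 ] F [[2.5, -0.0, -0.5], [2.8, 0.1, 0.0], [3.2, -0.9, -1.1]] push fwd -0.12 rad -2.84 0.249
```

Forward stroke 4, to 0.32.

Emit:
{"fn": "move_arm", "kwargs": {
  "increments": [-3.4,0,0,0,-0.0066,0.0035,0.01,-6.9,0,0,0,-0.013,0.0074,0.01,-10.3,0,0,0,-0.0192,0.0117,0.01,-13.8,0,0,0,-0.0251,0.0163,0.01,-16.0,0,0,0,-0.0289,0.0196,0.01,-17.8,0,0,0,-0.0316,0.0221,0.01,-17.8,0,0,0,-0.0316,0.0221,0.01,-17.8,0,0,0,-0.0316,0.0221,0.01,-17.8,0,0,0,-0.0316,0.0221,0.01]
}}

```text
time_s: 17.25
tcp_pos: [0.5085, 0.0924, 0.065]
ee_rot: [[0.001, -0.261, -0.965], [-0.002, -0.965, 0.261], [-1.0, 0.002, -0.001]]
wrist_force: [6.7, -8.6, -1.5]
gripper_width: 0.245
```

```bash
python3 s.py 12
```

```text
17.35 a= 0.307 rad 0.1244 tcp [0.5085 0.0924 0.065 ] F [[6.7, -8.6, -1.5], [5.9, -7.1, -1.6], [6.3, -8.1, -1.6]] push fwd 8.82 rad -4.99 0.242
jaw back-foot y 0.2127
```

View pics/ab12.png

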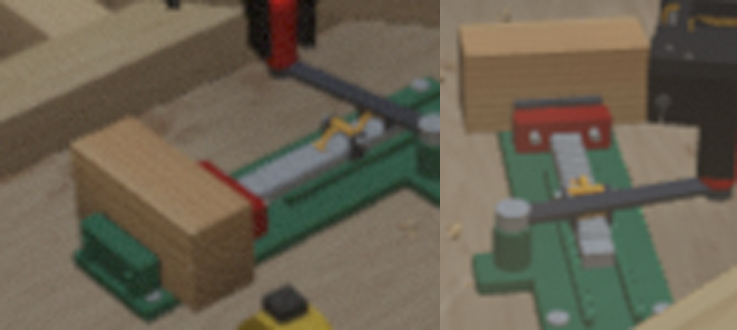

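Push is 8.8 N, which is first squeeze and not enough yet. Next tooth.

```bash
python3 - <<'E'
from h import *
lev(.32,[.24,.16,.08,.01])
E
```

```text
0.24 [np.float64(4.6), 0, 0, 0, np.float64(0.0091), np.float64(-0.004), 0.01]
0.16 [np.float64(9.2), 0, 0, 0, np.float64(0.0186), np.float64(-0.0073), 0.01]
0.08 [np.float64(13.8), 0, 0, 0, np.float64(0.0283), np.float64(-0.0099), 0.01]
0.01 [np.float64(17.8), 0, 0, 0, np.float64(0.0369), np.float64(-0.0114), 0.01]
```

Emit:
{"fn": "move_arm", "kwargs": {
  "increments": [4.6,0,0,0,0.0091,-0.004,0.01,9.2,0,0,0,0.0186,-0.0073,0.01,13.8,0,0,0,0.0283,-0.0099,0.01,17.8,0,0,0,0.0369,-0.0115,0.01,17.8,0,0,0,0.0369,-0.0115,0.01,17.8,0,0,0,0.0369,-0.0115,0.01]
}}

```text
time_s: 17.95
tcp_pos: [0.5098, 0.0552, 0.065]
ee_rot: [[0.001, -0.543, -0.84], [0.0, -0.84, 0.543], [-1.0, -0.001, -0.001]]
wrist_force: [3.2, -1.1, -1.0]
gripper_width: 0.243
```

```bash
python3 s.py 13
```

```text
18.05 a= 0.01 rad 0.1254 tcp [0.5099 0.0555 0.065 ] F [[3.2, -1.1, -1.0], [3.7, -1.5, -0.7], [4.7, -1.3, -0.6]] push fwd 0.75 rad -4.0 0.245
jaw back-foot y 0.2089
```

View pics/ab13.png

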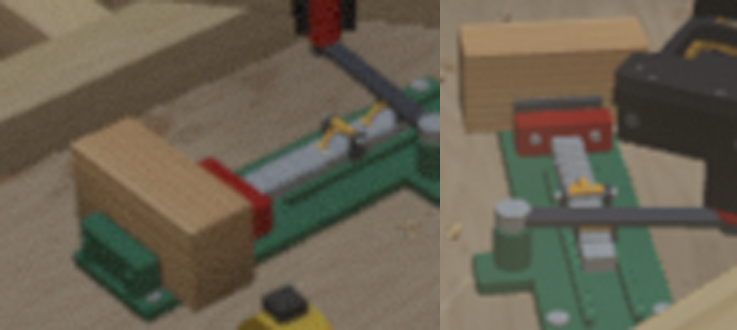

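The pawl holds, and the rods stay out behind the jaw. Stroke 5.

Emit:
{"fn": "move_arm", "kwargs": {
  "increments": [-3.4,0,0,0,-0.0066,0.0035,0.01,-6.9,0,0,0,-0.013,0.0074,0.01,-10.3,0,0,0,-0.0192,0.0117,0.01,-13.8,0,0,0,-0.0251,0.0163,0.01,-16.0,0,0,0,-0.0289,0.0196,0.01,-17.8,0,0,0,-0.0316,0.0221,0.01,-18.0,0,0,0,-0.0321,0.0226,0.01,-18.0,0,0,0,-0.0321,0.0226,0.01,-18.0,0,0,0,-0.0321,0.0226,0.01,-18.0,0,0,0,-0.0321,0.0226,0.01]
}}

```text
time_s: 18.98
tcp_pos: [0.5084, 0.0925, 0.065]
ee_rot: [[0.0, -0.257, -0.966], [-0.003, -0.966, 0.257], [-1.0, 0.003, -0.001]]
wrist_force: [8.7, -11.4, -1.1]
gripper_width: 0.244
```

```bash
python3 s.py 14; python3 f.py
```

```text
19.0833 a= 0.308 rad 0.1242 tcp [0.5084 0.0926 0.065 ] F [[8.7, -11.4, -1.1], [9.0, -10.9, -1.2], [8.9, -11.0, -0.2]] push fwd 12.33 rad -7.01 0.244
jaw back-foot y 0.2237
19.2833 a= 0.308 rad 0.1242 tcp [0.5084 0.0925 0.0649] F [[8.4, -10.8, -2.1], [8.4, -11.8, -0.7], [8.7, -11.5, -1.4]] push fwd 12.56 rad -6.61 0.246
```

View pics/ab14.png

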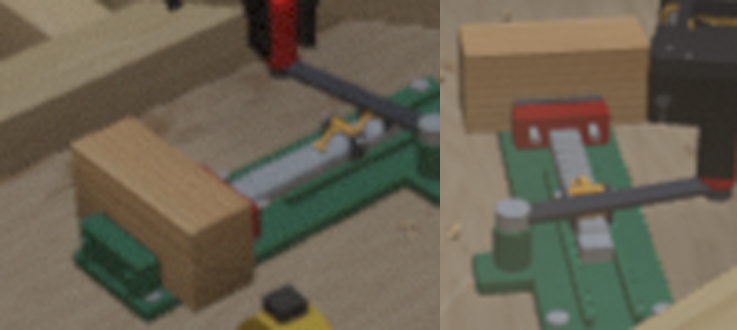

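Push is about 12.4 N, which clearly matches the "firm" band. I'll ease the lever back, let go and inspect.

```bash
python3 - <<'E'
from h import *
lev(.325,[.25,.18,.12])
E
```

```text
0.25 [np.float64(4.3), 0, 0, 0, np.float64(0.0086), np.float64(-0.0038), 0.01]
0.18 [np.float64(8.3), 0, 0, 0, np.float64(0.0168), np.float64(-0.0068), 0.01]
0.12 [np.float64(11.7), 0, 0, 0, np.float64(0.024), np.float64(-0.0089), 0.01]
```

Emit:
{"fn": "move_arm", "kwargs": {
  "increments": [4.3,0,0,0,0.0085,-0.0038,0.01,8.3,0,0,0,0.0168,-0.0068,0.01,11.7,0,0,0,0.024,-0.0089,0.01,11.7,0,0,0,0.024,-0.0089,0.01,11.7,0,0,0,0.024,-0.0089,0.01]
}}

```text
time_s: 19.7
tcp_pos: [0.5106, 0.0688, 0.065]
ee_rot: [[0.001, -0.448, -0.894], [-0.0, -0.894, 0.448], [-1.0, -0.0, -0.001]]
wrist_force: [5.2, -2.8, -0.1]
gripper_width: 0.244
```

```bash
python3 s.py 15
```

```text
19.8 a= 0.118 rad 0.125 tcp [0.5106 0.069  0.065 ] F [[5.2, -2.8, -0.1], [4.4, -2.0, -0.8], [4.6, -2.3, 0.1]] push fwd 2.19 rad -4.81 0.243
jaw back-foot y 0.2158
```

View pics/ab15.png

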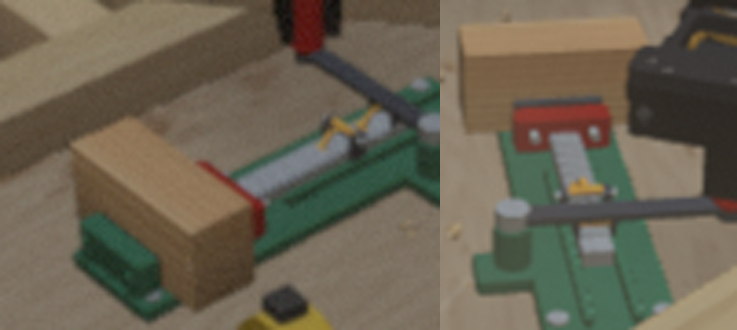

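Emit:
{"fn": "move_arm", "kwargs": {
  "increments": [0,0,0,0,0,0,0.05,0,0,0,0,0,0,0.06,0,0,0,0,0,0,0.06,0,0,0,-0.03,0,0,0.06,0,0,0,-0.065,0,0,0.06,0,0,0,-0.1,0,0,0.06,-6,0,0,-0.124,-0.028,0.035,0.06,-12,0,0,-0.124,-0.056,0.07,0.06,-18,0,0,-0.124,-0.085,0.105,0.06,-24,0,0,-0.124,-0.11,0.135,0.06,-26.6,0,0,-0.124,-0.114,0.143,0.06,-26.6,0,0,-0.124,-0.114,0.143,0.06]
}}

```text
time_s: 20.9
tcp_pos: [0.4311, 0.2378, 0.1885]
ee_rot: [[-0.002, 0.005, -1.0], [-0.0, -1.0, -0.005], [-1.0, 0.0, 0.002]]
wrist_force: [-0.8, -0.2, 0.2]
gripper_width: 0.686
```

```bash
python3 - <<'E'
from h import *
p=pose(); print(p[0].round(4),np.degrees(np.arctan2(p[1][1,1],p[1][0,1])),r.sense()["wrist_force"].round(1))
cv2.imwrite("pics/wrist16.png",r.capture("wrist")[:,:,::-1]); np.savez("w16.npz",p=p[0],R=p[1])
zoom("pics/wrist16.png","pics/w16z.png",250,110,590,300,2.3)
for n in("scene","side"): cv2.imwrite(f"pics/{n}16.png",r.capture(n)[:,:,::-1])
E
```

```text
[0.4311 0.2378 0.1885] -89.70744060073604 [-0.8 -0.2  0.2]
```

View pics/w16z.png

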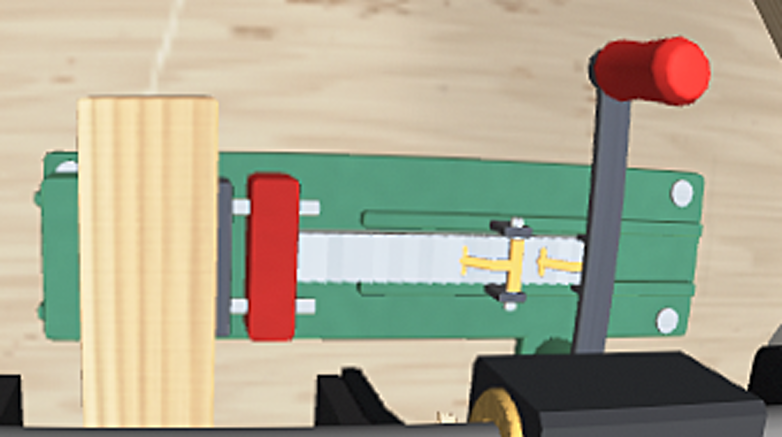

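View pics/scene16.png

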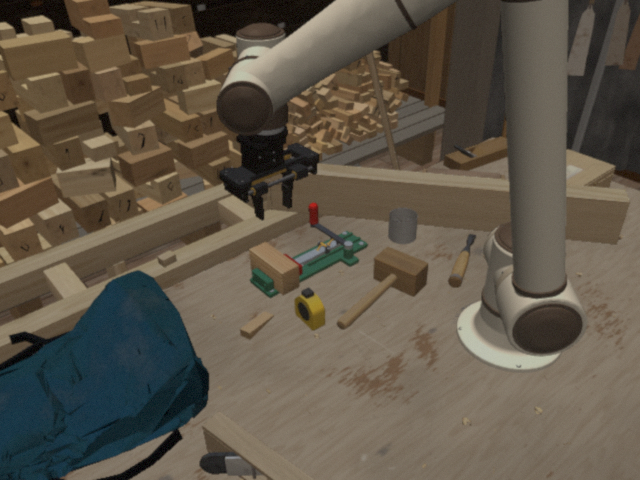

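The wrist view shows the offcut square between the jaws, with the pad against it. About 7 mm of rod is left in front of the red jaw and the rods stick out behind it, so the spring is roughly 11 of 20 mm in and not bottomed. The grip is free at (545,140) in the full picture. In the scene view the tape, tin and wedge look unmoved and the gripper is clear. Handing in.

```bash
python3 - <<'E'
from station import r
print(r.finish_job())
E
```

```text
the job is handed in; nothing more can be done
None
```

The offcut is clamped firmly against the fixed jaw and the job is handed in, at about 21 s of the 72 s allowed. I stood it on its long edge across the bed, centred between the jaws, let go, and then pumped the grip in five full strokes.

**Force:** the standing push was under 1 N on the first two strokes, then about 4, 9 and 12.4 N. I stopped there because 12.4 N is firm. It sits slightly above the stated 11–12 N band, but well short of the 14–15 N one.

**Last look after letting go:**
- The pad bears on the offcut with the spring about 11 of its 20 mm compressed, so it is not overtightened.
- The pawl held the last tooth.
- The tape, tin and wedge look unmoved by eye, and the robot touches nothing.

**What disagreed:**
- While the jaw ran free it advanced about 10–12 mm per stroke in the pictures, not 6 mm. I let go once mid-way to measure, found it only at first contact, and took hold again. Under load it moved about one tooth per stroke.
- A sideways load of 5–7 N on the held grip, from small errors in the arc I followed, makes the push readings good to about 1 N.
- My measurement put the offcut about 3 mm short of the fixed jaw's face at first contact, within camera error. I took it as touching because the spring was being compressed.

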